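# Moisture check of a nest block at a bee-hotel workshop table

### The arm

A 6-joint arm with a two-finger parallel gripper is mounted at the origin on the work surface. World frame = base frame: x ahead of the robot, y to its left, z up, the work surface at z = 0. Lengths are in m, angles in rad, forces in N, time in s.
With the tool pointing down it reaches from about 0.15 to 0.775 m from the base axis. Payload 6.1 kg.
Tool frame: the origin (TCP) lies midway between the tips of the shut fingers; the grasp point (between the pads) lies 19 mm behind it; x points along the fingers, y is the direction in which the jaws open and shut, and the axes are right-handed (so a half turn about x gives the same grasp; the last joint's range is limited). The gripper opens to 85 mm and grips with 20 to 120 N. Pads are 22 mm wide; open, the fingers measure 114 mm over their backs; the gripper's body (76 mm by 85 mm) begins 54 mm behind the grasp point. The pads swing forward as they close: fully open they stand 13 mm farther back than shut.
Start: joints at [-1.234, 0.126, -0.04, 1.405, 0, 1.571], TCP at [0.173, -0.495, 0.209] pointing down, gripper open.
Joint ranges: [-2.72, 2.72], [-0.95, 1.95], [-1.27, 1.35], [-1.78, 2.02], [-1.46, 1.47], [-3.14, 3.14]. Speed limits (rad/s): [2.39, 2.39, 3.01, 3.14, 3.14, 3.14].

### API

Orientations are given as a rotation vector (axis times angle).
In Python, from rig import env gives the robot as it stands. The module is installed in compiled form; this text tells all that it offers.
- The arm moves only by the tool step_arm, never from a script. Its argument "series" is one flat list of numbers, 7 for each row, row after row: the shift along the tool's x, y, z in m, then the turn, a rotation vector about the tool's x, y, z in degrees, then the opening, from 0 (shut) to 1 (fully open). In form: [tx, ty, tz, ax, ay, az, fingers, tx, ty, tz, ax, ay, az, fingers, ...]. A call has exactly 5 rows; each row shifts and turns the pose as measured when the row begins, along the tool's axes as they then stand; what a row does not reach is not made up. A row lasts 1/12 s, in which the tool goes at most 41.7 mm and 7.16 degrees, less where a joint would pass 70% of its speed; a pose out of reach is approached as far as the arm can. A call with a gripper value outside its range is refused whole. The fingers move at their own pace and stop on an object; "grip_force" is the grip in N (left out, the last holds). Time passes only in rows, so rows that do not move let the fingers close, or fill a call up. It gives the time, the measured TCP pose, the force and the opening at its end, in the units of the state.
- env.state(): the state, without advancing time (a new reading comes with each control period).
- env.read_camera(name): name is "side" or "top"; returns the picture (480x640x3 uint8, blue, green, red); there is no depth.
- env.camera_params(name): a dict with "intrinsics" (3x3 intrinsics, pixels), "D" ([k1, k2, p1, p2, k3] as OpenCV has them; the pictures are not rectified), "position" and "attitude" of the camera in the world. Camera axes: x right, y down, z forward; pixel columns grow to the right and rows downward; lengths in m; the calibration is good to about 2 mm. A picture is of the moment at which its call begins. camera_params takes no time and is no camera call.
- env.sign_off(): hands the job in, once; it reports no verdict.
The state is a dict: "t": time; "joint_positions": joint angles; "qd": joint speeds; "joint_torque": joint torques, N m; "ee_pos": TCP position; "ee_rot": TCP orientation; "contact_force": force on the tool from outside, world axes, zero at the start; "torque": the same for the moment, N m; "opening": finger opening in m.
Only numpy, scipy, OpenCV 4.12 (cv2) and the standard library are available. Lean on these libraries where they do the work, as an engineer would, in place of code of your own. Each camera call takes 0.05 s, during which the arm holds its last target.

### The job

Stand the drilled wooden block that has a pencilled ring on its top edge in the empty middle slot of the wooden rack, ring up, centred and fully down, and let go of it. Then take the grey moisture probe out of its holder by its handle and hold it upright with its ball tip on the middle of the ring, pressing gently so that the spring tip is pushed in about half-way; finish while still holding it there in the gripper. Leave everything else where it stands.

Things in the scene. Friction and masses are not known exactly. Their poses are not given: they have to be found in the camera images.
- ring_block_mid (a point): loose drilled block of plain beech, about 0.22 kg, 130 long x 28 thick x 80 high (mm), standing on its long edge on the table, the only one with a pencilled ring on its top edge. Point: its centre, 40 mm above its underside; x along the 130 mm length, y across the 28 mm thickness, z up. Grip it across the thickness, at mid-length, near its top edge
- ring (a point): centre of the pencilled ring (21 mm outside diameter, with a dot in its middle) on the top edge of ring_block: 35 mm from mid-length along the block's x, 40 mm above ring_block_mid. Moves with the block
- rack: fixed wooden rack, 140 (x) x 214 (y) x 35 mm high; three open-topped slots run along its x at y = -75, 0 and +75 mm, each 33 mm wide, with floor 10 mm above the table and rails 25 mm high above that floor; open at both ends. The outer two are taken, the middle one (y = 0) is empty. Origin: centre of its underside on the table; z up
- slot (a point): centre of the floor of the rack's empty middle slot, 10 mm above the table; x along the slot, y across it. A block seated in it has its underside on this floor, its top edge 80 mm above it
- probe_handle (a point): grey moisture probe, about 0.17 kg, loose, standing upright in its holder. Point: centre of its box-shaped handle, 34 (x) x 24 (y) mm and 75 mm tall (37.5 mm above and below this point); grip it across its 24 mm (y), x and z are the probe's own axes, z up along it. Below the handle: a round flange 38 mm in diameter and 6 mm thick (it rests on the holder), a steel stem 16 mm in diameter reaching to 93.5 mm below this point, then the thin spring tip
- probe_tip (a point): lowest point of the steel ball (12 mm in diameter) at the end of the probe's spring tip, 123.5 mm below probe_handle when the spring is free, less the joint value plunger; z along the probe, up
- probe: the same probe; origin at the lower end of the stem, 93.5 mm below probe_handle and 30 mm above the free tip; z up along it
- plunger (a joint): how far the spring tip is pushed into the probe, m: 0 free, 0.012 fully in (stop); about 1 N to start moving it, 3.4 N at half-way (0.006), 5.8 N fully in (400 N/m)
- holder: fixed wooden holder block, 90 x 90 x 88 mm, with an upright through hole 21 mm in diameter at its middle in which the probe's stem hangs by its flange; the probe must rise 80 mm to clear it. Origin: centre of its underside; z up
- side_block_a_mid (a point): beech block like ring_block, 130 x 28 x 80 mm, drilled, without a ring; stands loose on edge in the outer slot of the rack at minus rack y, and stays there. Point: its centre, half-way up; x along its length, z up
- side_block_b_mid (a point): beech block like ring_block, 130 x 28 x 80 mm, drilled, without a ring; stands loose on edge in the outer slot of the rack at plus rack y, and stays there. Point: its centre, half-way up; x along its length, z up
- low_block_mid (a point): another loose drilled block, lower: 130 x 28 x 60 mm, with large holes and no ring, standing on edge on the table roughly parallel to ring_block, centres 10 cm or more apart; not to be moved. Point: its centre, 30 mm up; x along its length
- pliers: red-handled pliers lying flat on the far part of the table, 171 x 68 x 16 mm; not to be moved. Origin near the middle of its length, on the table
- reed_can: steel can holding reeds, 76 mm in diameter, 168 mm high with the reeds; not to be moved. Origin: centre of its underside
- glue_bottle: yellow glue bottle, 52 mm in diameter, 105 mm high; not to be moved. Origin: centre of its underside
- screw_jar: low glass jar with a steel lid, 66 mm in diameter, 65 mm high; not to be moved. Origin: centre of its underside
There are look-alikes about, which are no part of the job. Leave any orange or purple look-alike of the part that bears ring_block_mid alone. Of the things that look like the probe, the smaller one is meant.

How it is judged:
On the way, in this order (a step that is already met when the one before it is completed fails the run):
1. the ring block stands fully down in the middle slot, ring up, let go and at rest (x of ring_block_mid in the frame of rack between -0.02 and 0.02 m and y of ring_block_mid in the frame of rack between -0.007 and 0.007 m and z of ring_block_mid in the frame of rack between 0.045 and 0.055 m and angle between ring_block_mid's own z axis and vertical below 0.1 rad and contact force between the fingers and ring_block below 0.2 N and linear speed of ring_block below 0.02 m/s), for 0.2 s.
2. the probe is lifted clear of its holder by the fingers (height (world z) of probe_tip above 0.092 m and contact force between the fingers and probe above 0.5 N and contact force between probe and holder below 0.1 N), for 0.2 s.
At the end, for the whole second after the job is handed in: Ring block released in middle slot (within 20 mm along, 7 mm across, 5 mm of fully down, 0.1 rad of upright). Probe held still by fingers alone, off rack and holder, within 0.14 rad of upright, tip within 8 mm of ring middle, spring tip pushed in 2.5 to 9.5 mm, contact force 0.8 to 9 N (x of ring_block_mid in the frame of rack between -0.02 and 0.02 m and y of ring_block_mid in the frame of rack between -0.007 and 0.007 m and z of ring_block_mid in the frame of rack between 0.045 and 0.055 m and angle between ring_block_mid's own z axis and vertical below 0.1 rad and contact force between the fingers and ring_block below 0.2 N and distance between probe_tip and ring below 0.008 m and angle between probe_tip's own z axis and vertical below 0.14 rad and value of joint plunger between 0.0025 and 0.0095 m and contact force between probe and ring_block between 0.8 and 9 N and contact force between the fingers and probe above 0.5 N and contact force between probe and rack below 0.1 N and contact force between probe and holder below 0.1 N and linear speed of probe below 0.02 m/s); the arm keeps its last pose, push and grip.
It fails at once if the probe is pressed hard (over 15 N) on the block (contact force between probe and ring_block above 15 N).
It fails at once if another block is moved more than 25 mm or tipped (distance of any of side_block_a_mid, side_block_b_mid, low_block_mid from where it was at the start of the episode above 0.025 m or angle between any of side_block_a_mid, side_block_b_mid, low_block_mid's own z axis and vertical above 0.4 rad).
It fails at once if the pliers, can, bottle or jar is moved more than 25 mm or tipped (distance of any of pliers, reed_can, glue_bottle, screw_jar from where it was at the start of the episode above 0.025 m or angle between any of pliers, reed_can, glue_bottle, screw_jar's own z axis and vertical above 0.4 rad).
It also fails if it takes over 58 s, if anything falls off the work surface, if the arm or the gripper's body presses on something with over 40 N, if the wrist force passes 120 N, or if a joint passes its speed limit or range.

## Working session

There is one attempt and no reset: what is moved stays moved. The work goes in short steps, Python scripts to look and compute and a tool call to move; the robot and the scene stay as the last step left them, time stands still between calls to the robot, and variables do not carry over. Pictures are saved under pics/ and viewed, and the job is handed in when it is done.

Besides the shell and the picture viewer there is one more tool, called after "Emit:" by a JSON object that holds its "name" and its "arguments". step_arm: Moves the arm, as the interface text tells. Its arguments: {"type":"object","properties":{"series":{"type":"array"},"grip_force":{"type":"number"}},"required":["series"]}

```bash
mkdir -p pics
python3 - <<'E'
from rig import env
import cv2
for n in("side","top"):
    cv2.imwrite(f"pics/{n}0.png",env.read_camera(n)); print(n,env.camera_params(n))
print(env.state())
E
```

```text
side {'intrinsics': array([[452.16903071,   0.        , 321.79103236],
       [  0.        , 452.16903071, 239.97052485],
       [  0.        ,   0.        ,   1.        ]]), 'D': array([-0.04058641,  0.        ,  0.        ,  0.        ,  0.        ]), 'position': array([ 0.46821907, -0.77107768,  0.86047742]), 'attitude': array([-2.32850019,  0.22643228, -0.07046925])}
top {'intrinsics': array([[522.02177295,   0.        , 326.49945074],
       [  0.        , 522.02177295, 242.8923596 ],
       [  0.        ,   0.        ,   1.        ]]), 'D': array([-0.11785789,  0.        ,  0.        ,  0.        ,  0.        ]), 'position': array([ 0.39271695, -0.04771385,  1.09458746]), 'attitude': array([-2.09343405,  2.15460672, -0.18077563])}
{'t': 0.1, 'joint_positions': array([-1.23393715e+00,  1.26381378e-01, -4.05280975e-02,  1.40539927e+00,
       -2.30619725e-05,  1.57078440e+00]), 'qd': array([ 0.00128524, -0.00071415,  0.00086887, -0.00100339, -0.00218641,
        0.00123884]), 'joint_torque': array([ 5.65245264e-04, -4.36906278e+01,  3.53602731e+01,  1.37805307e-02,
        3.84350540e-05,  1.32356792e-06]), 'ee_pos': array([ 0.17338437, -0.49511331,  0.20876435]), 'ee_rot': array([ 2.03904971,  0.34832047, -2.03962118]), 'contact_force': array([ 0.4668176 , -0.25280283, -0.85922023]), 'torque': array([-0.04039001,  0.0271637 ,  0.01380438]), 'opening': 0.08568432949144247}
```

View pics/side0.png

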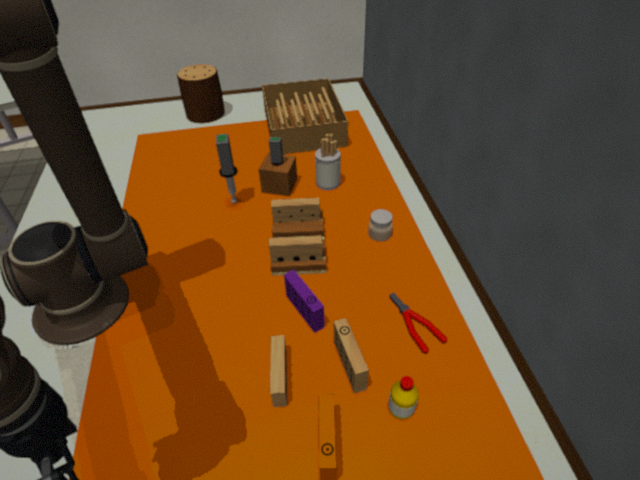

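View pics/top0.png

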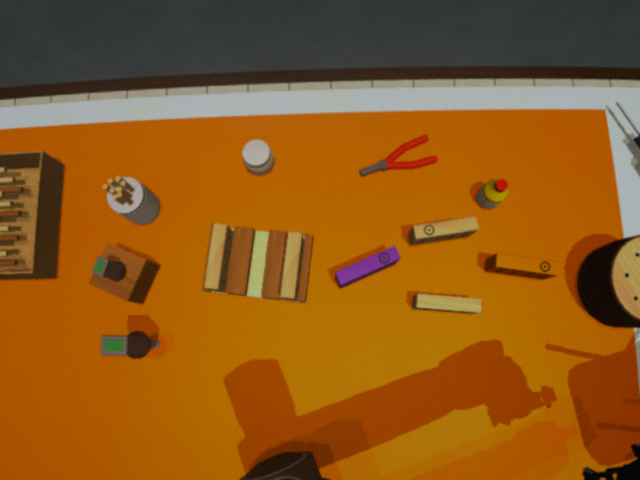

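Candidates, in top-view pixels:
- **Blocks with rings:** plain beech (445,230), purple (367,267) and orange (525,265). The beech block at (447,303) is lower and has no ring.
- **Probes:** one in the wooden holder (108,268), and a larger-looking one standing free at (125,345).

The plain beech block with the ring and the probe in the wooden holder fit the description. I'll confirm both in crops.

```bash
cat > h.py <<'E'
import numpy as np, cv2
from scipy.spatial.transform import Rotation as R
import json,os
from rig import env
def ray(n,uv):
    c=env.camera_params(n); p=cv2.undistortPoints(np.array(uv,float).reshape(-1,1,2),c["intrinsics"],c["D"])[:,0]
    d=np.c_[p,np.ones(len(p))]@R.from_rotvec(c["attitude"]).as_matrix().T
    return np.array(c["position"]),d/np.linalg.norm(d,axis=1)[:,None]
def plane(n,uv,z):
    o,d=ray(n,uv); return o+d*((z-o[2])/d[:,2])[:,None]
def tri(us,ut):
    A=np.zeros((3,3));b=np.zeros(3)
    for n,u in(("side",us),("top",ut)):
        o,d=ray(n,[u]);P=np.eye(3)-np.outer(d[0],d[0]);A+=P;b+=P@o
    return np.linalg.solve(A,b)
def proj(n,X):
    c=env.camera_params(n);Rc=R.from_rotvec(c["attitude"]).inv()
    return cv2.projectPoints(np.atleast_2d(X).astype(float),Rc.as_rotvec(),-Rc.apply(c["position"]),c["intrinsics"],c["D"])[0][:,0]
E
python3 - <<'E'
import cv2,numpy as np
t=cv2.imread("pics/top0.png");s=cv2.imread("pics/side0.png")
def c(i,x,y,w,h,k):return cv2.resize(i[y:y+h,x:x+w],(w*k,h*k),interpolation=cv2.INTER_CUBIC)
cv2.imwrite("pics/c1.png",np.hstack([c(t,400,200,95,120,4),c(s,255,300,105,120,4)]))
cv2.imwrite("pics/c2.png",np.hstack([c(t,75,225,100,140,4),c(s,205,125,100,140,4)]))
cv2.imwrite("pics/c3.png",c(t,195,210,130,100,6))
E
```

```text
(no output)
```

View pics/c1.png

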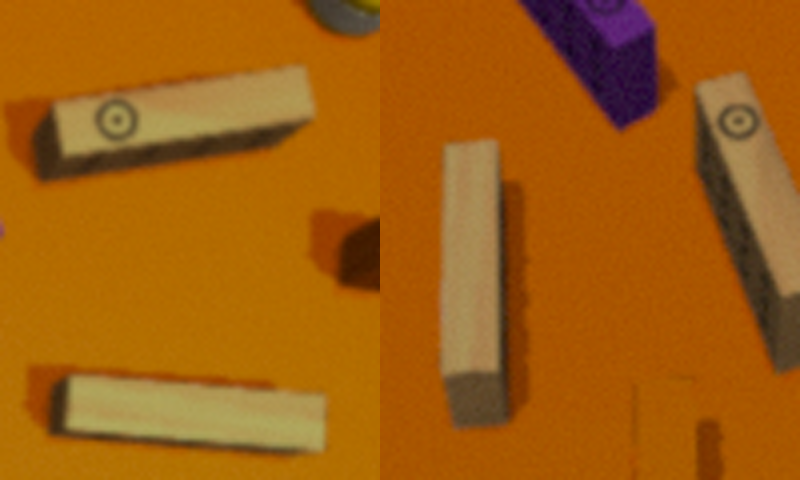

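View pics/c2.png

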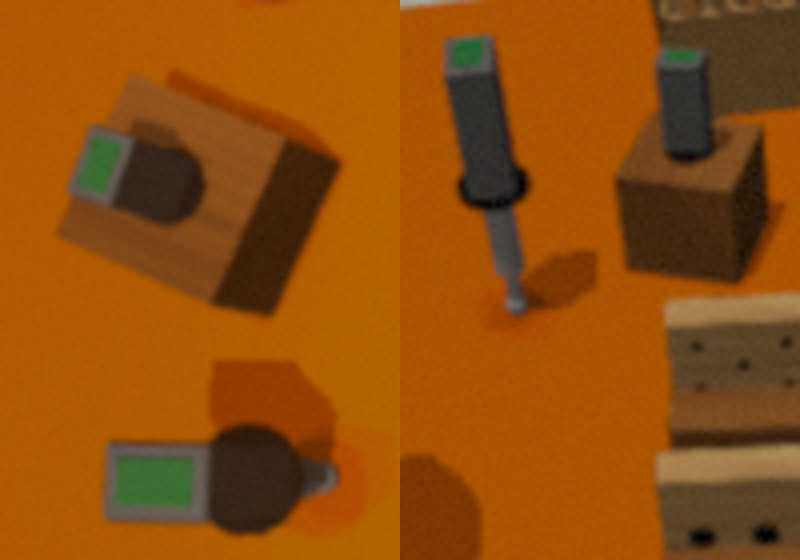

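View pics/c3.png

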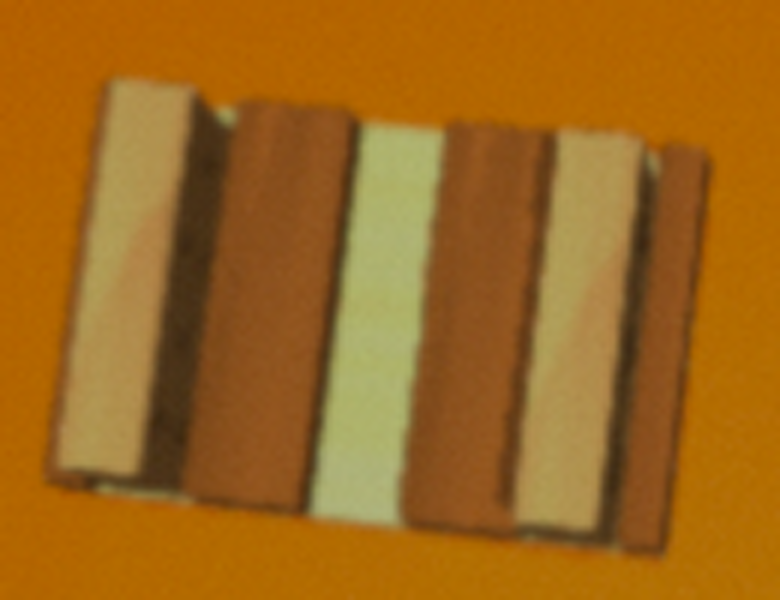

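The crops confirm it. The ring sits only on the plain beech block among the beech ones, at top (429,230) and side (344,330). The smaller probe is the one in the wooden holder, and the free-standing one at (125,345) is clearly bigger. The middle rack slot, centred near top (258,264), is empty. Next I'll measure.

```bash
cat > m.py <<'E'
from h import *
def un(p,k,x,y): return (np.array(p,float)+.5)/k-.5+[x,y]
f=lambda a:np.round(a,4)
b=un([(54,102),(304,66),(315,117),(62,157)],4,400,200)
P=plane("top",b,.08);print("block corners",f(P),"ctr",f(P.mean(0)))
print("len",np.linalg.norm(P[0]-P[1]),np.linalg.norm(P[2]-P[3]),"w",np.linalg.norm(P[0]-P[3]),np.linalg.norm(P[1]-P[2]))
print("yaw of edges",[np.degrees(np.arctan2(*(a-c)[[1,0]])) for a,c in((P[0],P[1]),(P[3],P[2]))])
rt=un([(117,120)],4,400,200);rs=un([(738-380,121)],4,255,300)
print("ring top",f(plane("top",rt,.08)),"side",f(plane("side",rs,.08)),"tri",f(tri(rs[0],rt[0])))
r=un([(352,106),(302,510),(447,124),(405,524)],6,195,210)
P=plane("top",r,.035);print("slot edges",f(P),"ctr",f(P.mean(0)),[np.degrees(np.arctan2(*(a-c)[[1,0]])) for a,c in((P[0],P[1]),(P[2],P[3]))])
r=un([(710,150),(662,552)],6,195,210);P=plane("top",r,.035);print("outer edge",f(P),np.degrees(np.arctan2(*(P[0]-P[1])[[1,0]])))
# side blocks top z=.09
for nm,q in(("sb left",[(108,80),(197,86),(140,473),(57,468)]),("sb right",[(558,131),(643,138),(600,532),(515,524)])):
    P=plane("top",un(q,6,195,210),.09);print(nm,f(P),f(P.mean(0)),np.degrees(np.arctan2(*(P[0]-P[3])[[1,0]])))
l=un([(447,375-0),(0,0)],4,400,200)
q=un([(66,375),(327,395),(323,452),(66,434)],4,400,200);P=plane("top",q,.06);print("low",f(P.mean(0)))
# probe: handle top z = 88+6+75=.169
q=un([(90,124),(135,134),(117,206),(69,192)],4,75,225);P=plane("top",q,.169);print("probe top",f(P),f(P.mean(0)))
print([np.degrees(np.arctan2(*(a-c)[[1,0]])) for a,c in((P[0],P[3]),(P[1],P[2]),(P[0],P[1]),(P[3],P[2]))])
q=un([(135,73),(283,137),(213,303),(57,234)],4,75,225);P=plane("top",q,.088);print("holder",f(P),f(P.mean(0)))
print([np.degrees(np.arctan2(*(a-c)[[1,0]])) for a,c in((P[0],P[3]),(P[1],P[2]),(P[0],P[1]),(P[3],P[2]))])
q=un([(258,48),(310,56),(307,66),(256,62)],4,205,125)
q=un([(658-400,52),(664-400,46)],4,205,125)
P=plane("side",un([(282,56)],4,205,125),.169);print("probe top side",f(P))
q=un([(105,443),(208,443),(208,520),(105,520)],4,75,225);P=plane("top",q,.2);print("big",f(P.mean(0)))
print("rot start",R.from_rotvec(env.state()["ee_rot"]).as_matrix())
E
python3 m.py
```

```text
block corners [[ 0.6064 -0.2149  0.08  ]
 [ 0.6213 -0.3423  0.08  ]
 [ 0.5951 -0.3458  0.08  ]
 [ 0.5785 -0.2173  0.08  ]] ctr [ 0.6003 -0.2801  0.08  ]
len 0.12828528879853177 0.12957956433123574 w 0.028026869871910814 0.026472490681803785
yaw of edges [np.float64(96.6594259686317), np.float64(97.34174322761777)]
ring top [[ 0.5964 -0.2459  0.08  ]] side [[ 0.5991 -0.2454  0.08  ]] tri [ 0.5977 -0.2458  0.0803]
slot edges [[0.6214 0.1102 0.035 ]
 [0.4817 0.1279 0.035 ]
 [0.614  0.0772 0.035 ]
 [0.4761 0.0927 0.035 ]] ctr [0.5483 0.102  0.035 ] [np.float64(-7.201232409994839), np.float64(-6.443793441857069)]
outer edge [[ 0.6021 -0.0137  0.035 ]
 [ 0.4643  0.0057  0.035 ]] -8.038951749266506
sb left [[0.6209 0.1833 0.09  ]
 [0.6179 0.1535 0.09  ]
 [0.4904 0.1716 0.09  ]
 [0.4927 0.1988 0.09  ]] [0.5555 0.1768 0.09  ] -6.887611408923654
sb right [[0.5991 0.0342 0.09  ]
 [0.5959 0.0064 0.09  ]
 [0.4675 0.0227 0.09  ]
 [0.4708 0.05   0.09  ]] [0.5333 0.0283 0.09  ] -7.022059908163002
low [ 0.4507 -0.2803  0.06  ]
probe top [[0.5484 0.382  0.169 ]
 [0.5431 0.36   0.169 ]
 [0.5099 0.3672 0.169 ]
 [0.5169 0.3907 0.169 ]] [0.5296 0.375  0.169 ]
[np.float64(-15.477525327691279), np.float64(-12.292460030373524), np.float64(76.61654902810591), np.float64(73.45558507296776)]
holder [[0.5873 0.3971 0.088 ]
 [0.5527 0.3187 0.088 ]
 [0.471  0.352  0.088 ]
 [0.5068 0.4345 0.088 ]] [0.5295 0.3756 0.088 ]
[np.float64(-24.906144963760873), np.float64(-22.179283913016633), np.float64(66.15572593099573), np.float64(66.53142481412928)]
probe top side [[0.5339 0.377  0.169 ]]
big [0.3854 0.3312 0.2   ]
rot start [[-5.21657872e-04  3.30535305e-01 -9.43793484e-01]
 [ 1.41979638e-03 -9.43792416e-01 -3.30535716e-01]
 [-9.99998856e-01 -1.51242113e-03  2.30439151e-05]]
```

```bash
cat > plan.py <<'E'
import sys; from h import *
# usage: plan.py x y z yawdeg nrows   -> rows in tool axes, tool down
def cur():
    s=env.state();M=R.from_rotvec(s["ee_rot"]).as_matrix()
    return s,np.array(s["ee_pos"]),M,np.degrees(np.arctan2(M[1,1],M[0,1]))
if __name__=="__main__":
    x,y,z,w=map(float,sys.argv[1:5]);n=int(sys.argv[5])
    s,p,M,yaw=cur()
    T=np.array([x,y,z]);c,sn=np.cos(np.radians(w)),np.sin(np.radians(w))
    G=np.array([[0,c,sn],[0,sn,-c],[-1,0,0]])
    rv=R.from_matrix(M.T@G).as_rotvec(degrees=True);d=T-p
    print("t",round(s["t"],2),"pos",p.round(4),"yaw",yaw.round(2),"tilt",np.degrees(np.arccos(-M[2,0])).round(2),"F",s["contact_force"].round(2),"open",round(s["opening"],4))
    print("tot shift",np.round(M.T@d,4),"turn",rv.round(2),"per row mm",1000*np.linalg.norm(d)/n,"deg",np.linalg.norm(rv)/n)
    for i in range(n):
        Mi=M@R.from_rotvec(rv*i/n,degrees=True).as_matrix()
        print(np.r_[np.round(Mi.T@d/n,4),np.round(rv/n,2)].tolist())
E
python3 plan.py .6003 -.280 .18 7 15
```

```text
t 0.1 pos [ 0.1734 -0.4951  0.2088] yaw -70.7 tilt 0.09 F [ 0.47 -0.25 -0.86] open 0.0857
tot shift [ 0.0288 -0.0619 -0.474 ] turn [-7.77e+01 -6.00e-02  7.00e-02] per row mm 31.927562167238964 deg 5.179916481253204
[0.0019, -0.0041, -0.0316, -5.18, -0.0, 0.0]
[0.0019, -0.0013, -0.0318, -5.18, -0.0, 0.0]
[0.0019, 0.0016, -0.0318, -5.18, -0.0, 0.0]
[0.0019, 0.0045, -0.0316, -5.18, -0.0, 0.0]
[0.0019, 0.0073, -0.031, -5.18, -0.0, 0.0]
[0.0019, 0.0101, -0.0302, -5.18, -0.0, 0.0]
[0.0019, 0.0128, -0.0292, -5.18, -0.0, 0.0]
[0.0019, 0.0154, -0.0279, -5.18, -0.0, 0.0]
[0.0019, 0.0178, -0.0264, -5.18, -0.0, 0.0]
[0.0019, 0.0201, -0.0247, -5.18, -0.0, 0.0]
[0.0019, 0.0223, -0.0228, -5.18, -0.0, 0.0]
[0.0019, 0.0242, -0.0207, -5.18, -0.0, 0.0]
[0.0019, 0.026, -0.0184, -5.18, -0.0, 0.0]
[0.0019, 0.0276, -0.016, -5.18, -0.0, 0.0]
[0.0019, 0.0289, -0.0134, -5.18, -0.0, 0.0]
```

Emit:
{"name": "step_arm", "arguments": {"series": [0.002,-0.004,-0.032,-5.2,0,0,1,0.002,-0.001,-0.032,-5.2,0,0,1,0.002,0.002,-0.032,-5.2,0,0,1,0.002,0.0045,-0.0315,-5.2,0,0,1,0.002,0.007,-0.031,-5.2,0,0,1], "grip_force": 40}}

```text
t: 0.52
ee_pos: [0.3154, -0.4231, 0.1963]
ee_rot: [1.752, 0.742, -1.756]
contact_force: [-0.5, -1.3, -0.1]
opening: 0.0853
```

```bash
python3 plan.py .6003 -.280 .18 7 10
```

```text
t 0.52 pos [ 0.3154 -0.4231  0.1963] yaw -44.34 tilt 0.28 F [-0.5  -1.25 -0.11] open 0.0853
tot shift [ 0.0157  0.1038 -0.3015] turn [-51.34  -0.1    0.27] per row mm 31.920531613550132 deg 5.134370520318094
[0.0016, 0.0104, -0.0301, -5.13, -0.01, 0.03]
[0.0016, 0.013, -0.0291, -5.13, -0.01, 0.03]
[0.0016, 0.0156, -0.0278, -5.13, -0.01, 0.03]
[0.0016, 0.018, -0.0263, -5.13, -0.01, 0.03]
[0.0016, 0.0203, -0.0246, -5.13, -0.01, 0.03]
[0.0016, 0.0224, -0.0227, -5.13, -0.01, 0.03]
[0.0016, 0.0243, -0.0206, -5.13, -0.01, 0.03]
[0.0016, 0.0261, -0.0183, -5.13, -0.01, 0.03]
[0.0016, 0.0276, -0.0159, -5.13, -0.01, 0.03]
[0.0016, 0.0289, -0.0134, -5.13, -0.01, 0.03]
```

Tracking is good.

Emit:
{"name": "step_arm", "arguments": {"series": [0.0015,0.0105,-0.03,-5.15,0,0,1,0.0015,0.013,-0.029,-5.15,0,0,1,0.0015,0.0155,-0.028,-5.15,0,0,1,0.0015,0.018,-0.0265,-5.15,0,0,1,0.0015,0.0205,-0.0245,-5.15,0,0,1]}}

```text
t: 0.93
ee_pos: [0.4627, -0.3446, 0.1859]
ee_rot: [1.428, 1.06, -1.432]
contact_force: [-0.5, -0.7, -0.1]
opening: 0.0851
```

Emit:
{"name": "step_arm", "arguments": {"series": [0.0015,0.0225,-0.0225,-5.15,0,0,1,0.0015,0.0245,-0.0205,-5.15,0,0,1,0.0015,0.026,-0.0185,-5.15,0,0,1,0.0015,0.0275,-0.016,-5.15,0,0,1,0.0015,0.029,-0.0135,-5.15,0,0,1]}}

```text
t: 1.35
ee_pos: [0.6083, -0.2623, 0.1745]
ee_rot: [1.083, 1.299, -1.085]
contact_force: [0.8, -0.1, 0.0]
opening: 0.0852
```

```bash
python3 plan.py .6003 -.280 .15 7 5; python3 -c "
from h import *
i=env.read_camera('top');cv2.imwrite('pics/top1.png',cv2.resize(i[170:330,340:540],(800,640))[:600]);cv2.imwrite('pics/side1.png',env.read_camera('side'))"
```

```text
t 1.35 pos [ 0.6083 -0.2623  0.1745] yaw 9.84 tilt 0.74 F [ 0.81 -0.15  0.02] open 0.0852
tot shift [ 0.0245 -0.0107  0.0163] turn [ 2.84 -0.5   0.55] per row mm 6.260422220362674 deg 0.5867312378081794
[0.0049, -0.0021, 0.0033, 0.57, -0.1, 0.11]
[0.0049, -0.0021, 0.0033, 0.57, -0.1, 0.11]
[0.0049, -0.0021, 0.0033, 0.57, -0.1, 0.11]
[0.0049, -0.0021, 0.0033, 0.57, -0.1, 0.11]
[0.0049, -0.002, 0.0033, 0.57, -0.1, 0.11]
```

View pics/top1.png

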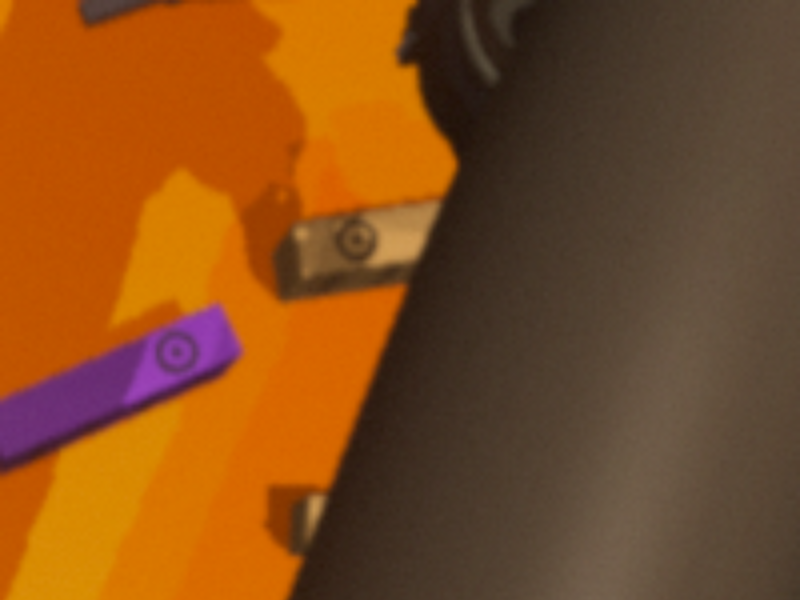

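View pics/side1.png

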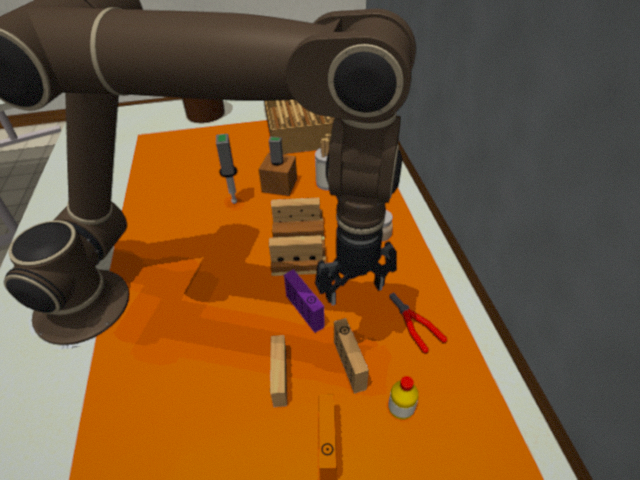

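The side view shows the open fingers above the block, with the ring at (344,328). I'll align first, then go down.

Emit:
{"name": "step_arm", "arguments": {"series": [0.005,-0.0021,0.0033,0.7,-0.1,0.1,1,0.005,-0.0021,0.0033,0.7,-0.1,0.1,1,0.005,-0.0021,0.0033,0.6,-0.1,0.1,1,0.005,-0.0021,0.0033,0.5,-0.1,0.1,1,0.005,-0.0021,0.0033,0.5,-0.1,0.1,1]}}

```text
t: 1.87
ee_pos: [0.5997, -0.28, 0.1444]
ee_rot: [1.124, 1.264, -1.127]
contact_force: [-0.2, -0.9, 0.1]
opening: 0.0853
```

```bash
python3 plan.py .6003 -.280 .046 7 5
```

```text
t 1.87 pos [ 0.5997 -0.28    0.1444] yaw 6.51 tilt 0.21 F [-0.23 -0.89  0.06] open 0.0853
tot shift [0.0984 0.0009 0.0002] turn [-0.49 -0.08  0.19] per row mm 19.68413818107702 deg 0.10678338463947394
[0.0197, 0.0002, 0.0, -0.1, -0.02, 0.04]
[0.0197, 0.0002, 0.0, -0.1, -0.02, 0.04]
[0.0197, 0.0001, 0.0, -0.1, -0.02, 0.04]
[0.0197, 0.0001, 0.0, -0.1, -0.02, 0.04]
[0.0197, 0.0001, 0.0, -0.1, -0.02, 0.04]
```

Emit:
{"name": "step_arm", "arguments": {"series": [0.024,0,0,-0.1,0,0,1,0.024,0,0,-0.1,0,0,1,0.024,0,0,-0.1,0,0,1,0.018,0,0,-0.1,0,0,1,0.008,0,0,-0.1,0,0,1]}}

```text
t: 2.28
ee_pos: [0.5949, -0.2868, 0.045]
ee_rot: [1.127, 1.255, -1.128]
contact_force: [-0.3, 0.5, 0.5]
opening: 0.0851
```

Emit:
{"name": "step_arm", "arguments": {"series": [0,0,0,0,0,0,0,0,0,0,0,0,0,0,0,0,0,0,0,0,0,0,0,0,0,0,0,0,0,0,0,0,0,0,0]}}

```text
t: 2.7
ee_pos: [0.5931, -0.2889, 0.0463]
ee_rot: [1.131, 1.252, -1.132]
contact_force: [-0.5, -0.2, -1.0]
opening: 0.0274
```

Emit:
{"name": "step_arm", "arguments": {"series": [0,0,0,0,0,0,0,0,0,0,0,0,0,0,0,0,0,0,0,0,0,0,0,0,0,0,0,0,0,0,0,0,0,0,0]}}

```text
t: 3.12
ee_pos: [0.5942, -0.2892, 0.0483]
ee_rot: [1.13, 1.25, -1.13]
contact_force: [-0.4, 0.2, -2.0]
opening: 0.0272
```

Gripped at 27 mm opening, about 9 mm off mid-length, which I'll allow for when placing. Lifting.

Emit:
{"name": "step_arm", "arguments": {"series": [-0.01,0,0,0,0,0,0,-0.02,0,0,0,0,0,0,-0.03,0,0,0,0,0,0,-0.03,0,0,0,0,0,0,-0.03,0,0,0,0,0,0]}}

```text
t: 3.53
ee_pos: [0.5888, -0.2861, 0.1649]
ee_rot: [1.129, 1.267, -1.137]
contact_force: [0.5, -0.6, -1.8]
opening: 0.0277
```

```bash
python3 plan.py .548 .102 .19 83 15
```

```text
t 3.53 pos [ 0.5888 -0.2861  0.1649] yaw 6.04 tilt 0.61 F [ 0.49 -0.64 -1.83] open 0.0277
tot shift [-0.0236 -0.     -0.3903] turn [-76.96  -0.57   0.34] per row mm 26.067992525471457 deg 5.131036705070253
[-0.0016, -0.0, -0.026, -5.13, -0.04, 0.02]
[-0.0016, 0.0023, -0.0259, -5.13, -0.04, 0.02]
[-0.0016, 0.0046, -0.0256, -5.13, -0.04, 0.02]
[-0.0016, 0.0069, -0.0251, -5.13, -0.04, 0.02]
[-0.0016, 0.0091, -0.0244, -5.13, -0.04, 0.02]
[-0.0016, 0.0113, -0.0235, -5.13, -0.04, 0.02]
[-0.0017, 0.0133, -0.0223, -5.13, -0.04, 0.02]
[-0.0017, 0.0153, -0.0211, -5.13, -0.04, 0.02]
[-0.0017, 0.0171, -0.0196, -5.13, -0.04, 0.02]
[-0.0017, 0.0188, -0.018, -5.13, -0.04, 0.02]
[-0.0017, 0.0203, -0.0163, -5.13, -0.04, 0.02]
[-0.0017, 0.0217, -0.0144, -5.13, -0.04, 0.02]
[-0.0017, 0.0229, -0.0124, -5.13, -0.04, 0.02]
[-0.0017, 0.0239, -0.0103, -5.13, -0.04, 0.02]
[-0.0017, 0.0247, -0.0081, -5.13, -0.04, 0.02]
```

Emit:
{"name": "step_arm", "arguments": {"series": [-0.004,0,-0.026,-5.1,0,0,0,-0.003,0.0025,-0.026,-5.1,0,0,0,-0.002,0.0045,-0.0255,-5.1,0,0,0,-0.002,0.007,-0.025,-5.1,0,0,0,-0.002,0.009,-0.0245,-5.1,0,0,0]}}

```text
t: 3.95
ee_pos: [0.5782, -0.1593, 0.1911]
ee_rot: [0.785, 1.416, -0.788]
contact_force: [0.8, 0.5, -1.4]
opening: 0.0277
```

Emit:
{"name": "step_arm", "arguments": {"series": [-0.002,0.0115,-0.0235,-5.1,0,0,0,-0.002,0.0135,-0.0225,-5.1,0,0,0,-0.002,0.0155,-0.021,-5.1,0,0,0,-0.002,0.017,-0.0195,-5.1,0,0,0,-0.002,0.019,-0.018,-5.1,0,0,0]}}

```text
t: 4.37
ee_pos: [0.5614, -0.0235, 0.2056]
ee_rot: [0.423, 1.518, -0.427]
contact_force: [-0.1, 0.2, -1.0]
opening: 0.028
```

```bash
python3 plan.py .548 .102 .19 83 5
```

```text
t 4.37 pos [ 0.5614 -0.0235  0.2056] yaw 58.88 tilt 0.62 F [-0.08  0.22 -1.02] open 0.028
tot shift [ 0.0148  0.1005 -0.0765] turn [-24.12   0.61   0.13] per row mm 25.42923508887162 deg 4.824690245951058
[0.003, 0.0201, -0.0153, -4.82, 0.12, 0.03]
[0.003, 0.0213, -0.0135, -4.82, 0.12, 0.03]
[0.003, 0.0224, -0.0117, -4.82, 0.12, 0.03]
[0.0031, 0.0233, -0.0098, -4.82, 0.12, 0.03]
[0.0031, 0.024, -0.0078, -4.82, 0.12, 0.03]
```

Emit:
{"name": "step_arm", "arguments": {"series": [0.003,0.019,-0.013,-4.8,0.1,0,0,0.003,0.02,-0.0115,-4.8,0.1,0,0,0.003,0.0205,-0.0095,-4.8,0.1,0,0,0.003,0.022,-0.008,-4.8,0.1,0,0,0.003,0.021,-0.0055,-4.2,0.1,0,0]}}

```text
t: 4.78
ee_pos: [0.5528, 0.0968, 0.1962]
ee_rot: [0.086, 1.561, -0.089]
contact_force: [0.9, 0.5, -1.1]
opening: 0.0276
```

Emit:
{"name": "step_arm", "arguments": {"series": [0,0,0,0,0,0,0,0,0,0,0,0,0,0,0,0,0,0,0,0,0,0,0,0,0,0,0,0,0,0,0,0,0,0,0]}}

```text
t: 5.2
ee_pos: [0.5521, 0.0999, 0.1984]
ee_rot: [0.083, 1.56, -0.084]
contact_force: [0.1, 0.1, -2.6]
opening: 0.0276
```

```bash
python3 plan.py .557 .101 .16 83 5; python3 -c "
from h import *
i=env.read_camera('top');cv2.imwrite('pics/top2.png',cv2.resize(i[180:330,180:380],(800,600)))
i=env.read_camera('side');cv2.imwrite('pics/side2.png',cv2.resize(i[150:300,220:420],(800,600)))"
```

```text
t 5.2 pos [0.5521 0.0999 0.1984] yaw 83.92 tilt 0.51 F [ 0.08  0.08 -2.6 ] open 0.0276
tot shift [0.0385 0.0016 0.0044] turn [0.92 0.51 0.  ] per row mm 7.747451895827991 deg 0.21036157350029078
[0.0077, 0.0003, 0.0009, 0.18, 0.1, 0.0]
[0.0077, 0.0003, 0.0009, 0.18, 0.1, 0.0]
[0.0077, 0.0003, 0.0009, 0.18, 0.1, 0.0]
[0.0077, 0.0003, 0.0009, 0.18, 0.1, 0.0]
[0.0077, 0.0003, 0.0009, 0.18, 0.1, 0.0]
```

View pics/top2.png

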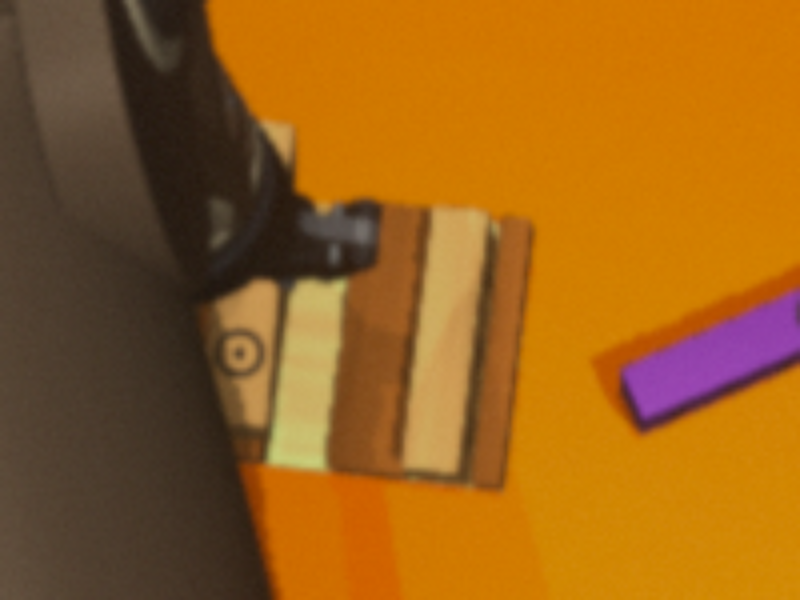

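View pics/side2.png

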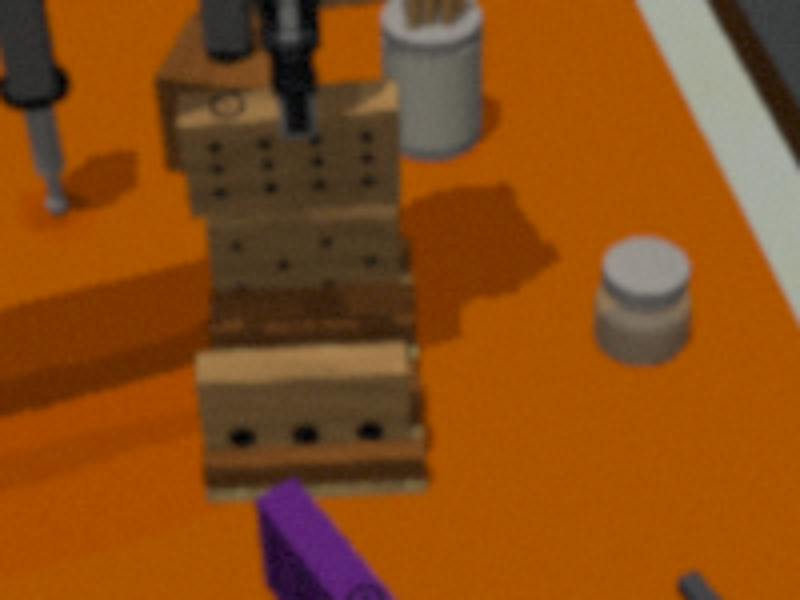

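Run:
```python
from h import *
from plan import cur
u=lambda p,x,y:(np.array(p,float)+.5)/4-.5+[x,y]
rt=u((240,353),180,180);rs=u((228,103),220,150)
print(tri(rs,rt).round(4)); 
for z in(.229,.232): print(plane("top",[rt],z).round(4),plane("side",[rs],z).round(4))
s,p,M,y=cur();X=tri(rs,rt);print("in tool",(M.T@(X-p)).round(4))
# top edge in side: corners of near top edge
a=plane("side",[u((185,125),220,150),u((398,112),220,150)],.2304);print(a.round(4),np.degrees(np.arctan2(*(a[1]-a[0])[[1,0]])))
a=plane("top",[u((283,290),180,180),u((265,430),180,180)],.2304);print(a.round(4),np.degrees(np.arctan2(*(a[0]-a[1])[[1,0]])))
# rack via side view: near side block, near top edge & slot
a=plane("side",[u((199,383),220,150),u((410,373),220,150)],.09);print("sb a near edge",a.round(4),np.degrees(np.arctan2(*(a[1]-a[0])[[1,0]])))
```

```text
[0.5114 0.1036 0.2352]
[[0.5105 0.1046 0.229 ]] [[0.5135 0.1127 0.229 ]]
[[0.5101 0.104  0.232 ]] [[0.5133 0.1085 0.232 ]]
in tool [-0.0372 -0.0005 -0.0406]
[[0.4863 0.0944 0.2304]
 [0.6101 0.0807 0.2304]] -6.314081082738676
[[0.5366 0.0861 0.2304]
 [0.4777 0.0938 0.2304]] -7.509230307847977
sb a near edge [[0.4733 0.0235 0.09  ]
 [0.6006 0.0059 0.09  ]] -7.864746821870249
```

The ring triangulates to about 40 mm from the TCP along the block, so the centre offset is about 5.5 mm. My target is TCP (0.5535, 0.1013) at yaw 83°. I'll align at a height just above the rails first.

Emit:
{"name": "step_arm", "arguments": {"series": [0.018,0.0004,0.0003,0.2,0.1,0,0,0.022,0.0004,0.0003,0.2,0.1,0,0,0.022,0.0004,0.0003,0.2,0.1,0,0,0.016,0.0004,0.0003,0.2,0.1,0,0,0.008,0,0,0.1,0.1,0,0]}}

```text
t: 5.72
ee_pos: [0.5571, 0.0983, 0.1133]
ee_rot: [0.103, 1.56, -0.1]
contact_force: [-0.5, -0.3, -2.2]
opening: 0.0279
```

```bash
python3 plan.py .5535 .1013 .095 83 5
```

```text
t 5.72 pos [0.5571 0.0983 0.1133] yaw 82.6 tilt 0.47 F [-0.48 -0.27 -2.24] open 0.0279
tot shift [ 0.0183  0.0025 -0.0041] turn [-0.4   0.45 -0.12] per row mm 3.783595717061343 deg 0.12275705007017626
[0.0037, 0.0005, -0.0008, -0.08, 0.09, -0.02]
[0.0037, 0.0005, -0.0008, -0.08, 0.09, -0.02]
[0.0037, 0.0005, -0.0008, -0.08, 0.09, -0.02]
[0.0037, 0.0005, -0.0008, -0.08, 0.09, -0.02]
[0.0037, 0.0005, -0.0008, -0.08, 0.09, -0.02]
```

Emit:
{"name": "step_arm", "arguments": {"series": [0.0035,0.001,-0.001,-0.1,0.15,0,0,0.0035,0.001,-0.001,-0.1,0.15,0,0,0.0035,0.0005,-0.001,-0.1,0.1,0,0,0.002,0.0005,-0.001,-0.1,0.1,0,0,0.001,0,0,0,0.1,0,0]}}

```text
t: 6.13
ee_pos: [0.5533, 0.1007, 0.0991]
ee_rot: [0.099, 1.573, -0.096]
contact_force: [0.4, 0.1, -0.6]
opening: 0.0277
```

```bash
python3 plan.py .5535 .1013 .07 83 5; python3 -c "
from h import *
i=env.read_camera('top');cv2.imwrite('pics/top3.png',cv2.resize(i[200:320,180:340],(800,600)))
i=env.read_camera('side');cv2.imwrite('pics/side3.png',cv2.resize(i[150:300,220:420],(800,600)))"
```

```text
t 6.13 pos [0.5533 0.1007 0.0991] yaw 82.9 tilt 0.27 F [ 0.36  0.08 -0.57] open 0.0277
tot shift [0.0291 0.0006 0.0002] turn [-0.1  -0.25 -0.1 ] per row mm 5.824321117953959 deg 0.05748689216087498
[0.0058, 0.0001, 0.0, -0.02, -0.05, -0.02]
[0.0058, 0.0001, 0.0, -0.02, -0.05, -0.02]
[0.0058, 0.0001, 0.0, -0.02, -0.05, -0.02]
[0.0058, 0.0001, 0.0, -0.02, -0.05, -0.02]
[0.0058, 0.0001, 0.0, -0.02, -0.05, -0.02]
```

View pics/top3.png

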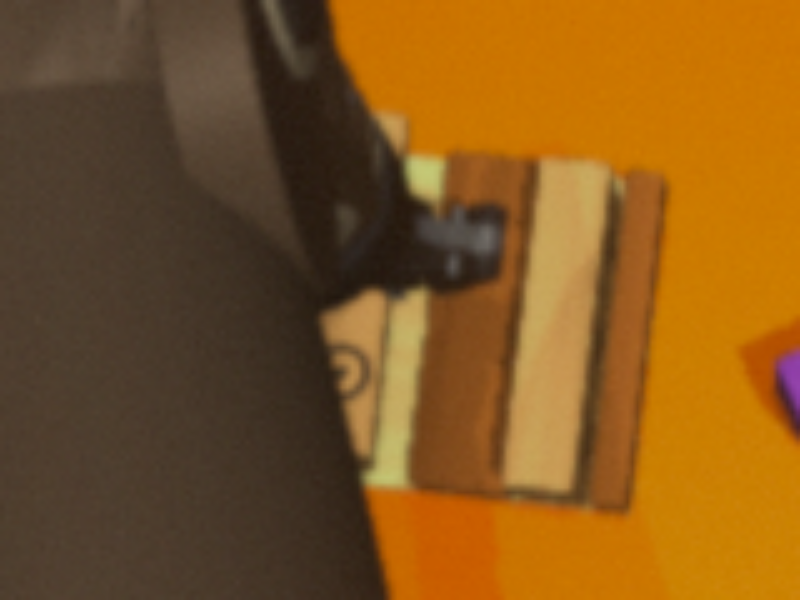

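View pics/side3.png

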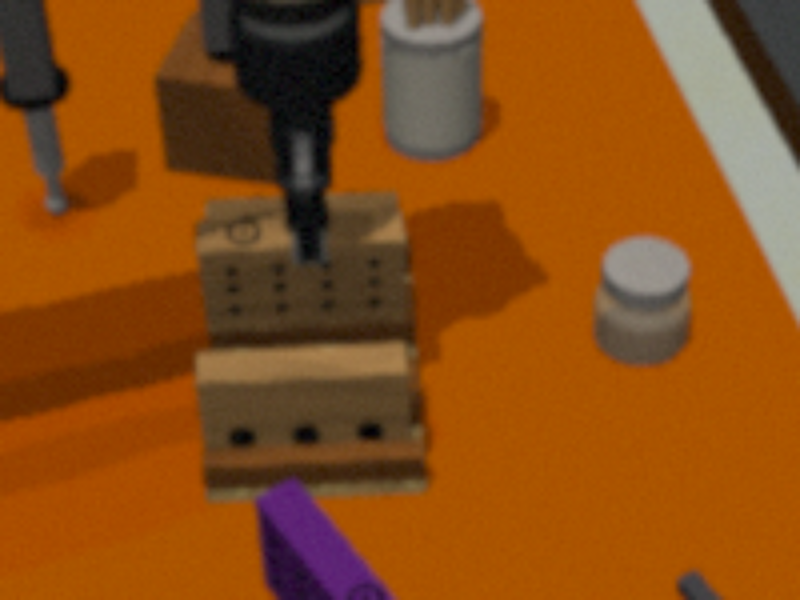

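The block hangs above the slot: the top view shows its edge at crop (378,400), and the side view shows it parallel to its neighbours. Going down while watching the force.

Emit:
{"name": "step_arm", "arguments": {"series": [0.006,0.0003,0,0,0,0,0,0.007,0.0003,0,0,0,0,0,0.007,0.0002,0,0,0,0,0,0.005,0.0002,0,0,0,0,0,0.003,0.0002,0,0,0,0,0]}}

```text
t: 6.65
ee_pos: [0.5557, 0.1018, 0.0781]
ee_rot: [0.1, 1.563, -0.095]
contact_force: [-12.2, -2.7, 29.3]
opening: 0.0276
```

```bash
python3 plan.py .5535 .1013 .058 83 5
```

```text
t 6.65 pos [0.5557 0.1018 0.0781] yaw 82.89 tilt 0.36 F [-12.2   -2.74  29.26] open 0.0276
tot shift [ 0.0201 -0.0009 -0.0022] turn [-0.11  0.31 -0.18] per row mm 4.05092135390605 deg 0.07556343010649078
[0.004, -0.0002, -0.0004, -0.02, 0.06, -0.04]
[0.004, -0.0002, -0.0004, -0.02, 0.06, -0.04]
[0.004, -0.0002, -0.0004, -0.02, 0.06, -0.04]
[0.004, -0.0002, -0.0004, -0.02, 0.06, -0.04]
[0.004, -0.0002, -0.0004, -0.02, 0.06, -0.04]
```

Contact at TCP z 0.078 with 29 N up, so it is resting on a rail. I'll back off 6 mm and look.

Emit:
{"name": "step_arm", "arguments": {"series": [-0.003,0,0,0,0,0,0,-0.003,0,0,0,0,0,0,0,0,0,0,0,0,0,0,0,0,0,0,0,0,0,0,0,0,0,0,0]}}

```text
t: 7.07
ee_pos: [0.5554, 0.1019, 0.0843]
ee_rot: [0.1, 1.562, -0.095]
contact_force: [-0.1, -0.0, -2.4]
opening: 0.0276
```

```bash
python3 plan.py .5535 .1013 .058 83 1; python3 -c "
from h import *
i=env.read_camera('top');cv2.imwrite('pics/top4.png',cv2.resize(i[225:305,220:320],(800,640),interpolation=cv2.INTER_CUBIC)[:600])
i=env.read_camera('side');cv2.imwrite('pics/side4.png',cv2.resize(i[190:265,260:340],(800,750),interpolation=cv2.INTER_CUBIC)[:600])"
```

```text
t 7.07 pos [0.5554 0.1019 0.0843] yaw 82.9 tilt 0.43 F [-0.09 -0.02 -2.41] open 0.0276
tot shift [ 0.0262 -0.0009 -0.002 ] turn [-0.1   0.38 -0.2 ] per row mm 26.32790360237519 deg 0.4458423010665926
[0.0262, -0.0009, -0.002, -0.1, 0.38, -0.2]
```

View pics/top4.png

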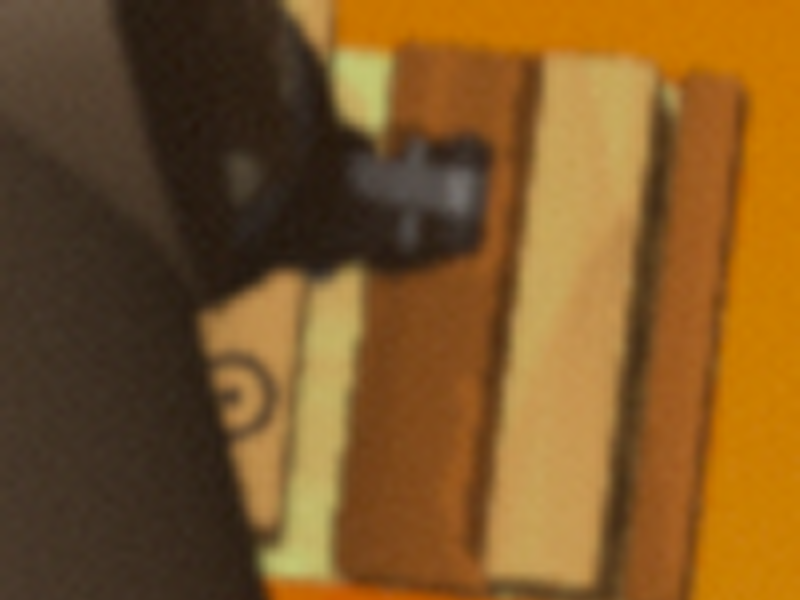

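View pics/side4.png

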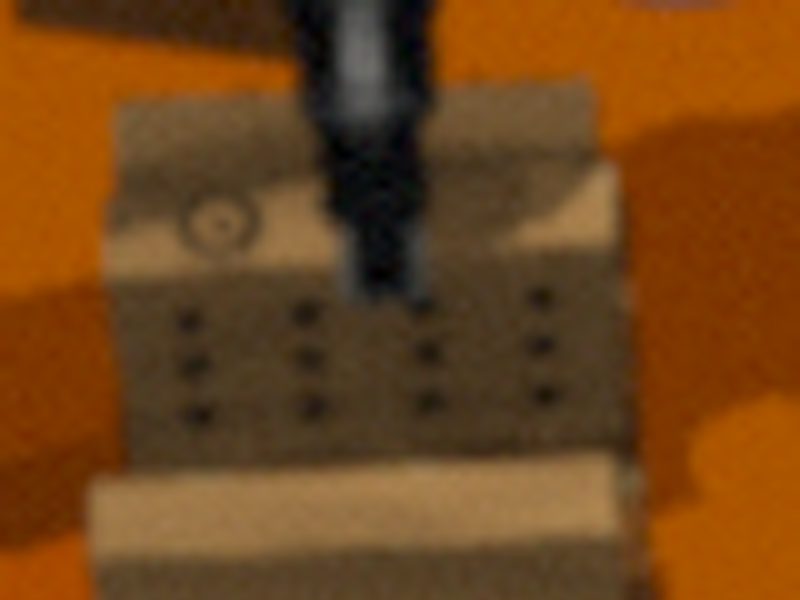

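Run:
```python
from h import *
u=lambda p,k,x,y:(np.array(p,float)+.5)/k-.5+[x,y]
n=np.array([np.sin(np.radians(7)),np.cos(np.radians(7))])
def s(nm,cam,pts,z): P=plane(cam,pts,z)[:,:2];print(nm,"across",((P-[.548,.102])@n*1000).round(1),"along",((P-[.548,.102])@[n[1],-n[0]]*1000).round(1))
s("block right edge",'top',u([(304,285),(290,410),(278,530)],8,220,225),.1168)
s("rail R edge",'top',u([(395,60),(362,300),(340,570)],8,220,225),.035)
s("outer edge",'top',u([(743,100),(718,340)],8,220,225),.035)
s("sideblk a right edge",'top',u([(660,70),(605,580)],8,220,225),.09)
s("sideblk a left edge",'top',u([(545,60),(485,580)],8,220,225),.09)
s("ring",'top',u([(230,397)],8,220,225),.1168)
s("ring side",'side',u([(220,224)],10,260,190),.1168)
s("blk near edge side",'side',u([(108,278),(615,248)],10,260,190),.1168)
s("side blk near edge side",'side',u([(95,560),(620,545)],10,260,190),.09)
s("tcp",'top',np.zeros((1,2)),.1)
```

```text
block right edge across [-13.  -13.1 -13.6] along [ -6.9 -36.9 -65.3]
rail R edge across [-16.7 -15.4 -17.7] along [ 64.7   1.4 -68. ]
outer edge across [-107.8 -107.6] along [62.5 -0.3]
sideblk a right edge across [-89.8 -89.4] along [ 57.8 -67.8]
sideblk a left edge across [-61.4 -60.6] along [ 57.7 -70.6]
ring across [1.5] along [-35.1]
ring side across [4.2] along [-32.9]
blk near edge side across [-14.3 -13.7] along [-60.9  66.5]
side blk near edge side across [-87.6 -92.9] along [-65.4  62.2]
tcp across [679.3] along [548.2]
```

The block sits about 1 to 1.5 mm too far to +across relative to the rails. I'll shift and retry.

Emit:
{"name": "step_arm", "arguments": {"series": [0,-0.001,-0.0005,0,0.15,0,0,0.001,-0.0008,-0.0005,0,0.15,0,0,0.003,0,0,0,0.1,0,0,0.003,0,0,0,0,0,0,0.002,0,0,0,0,0,0]}}

```text
t: 7.58
ee_pos: [0.5538, 0.0997, 0.0779]
ee_rot: [0.1, 1.569, -0.095]
contact_force: [-8.1, -1.8, 18.0]
opening: 0.0278
```

```bash
python3 plan.py .5545 .1005 .058 83 1; python3 -c "
from h import *
print(env.state()['torque'])"
```

```text
t 7.58 pos [0.5538 0.0997 0.0779] yaw 82.89 tilt 0.2 F [-8.11 -1.76 18.02] open 0.0278
tot shift [0.0199 0.0008 0.0006] turn [-0.11 -0.02 -0.2 ] per row mm 19.929301294702498 deg 0.22857055891412262
[0.0199, 0.0008, 0.0006, -0.11, -0.02, -0.2]
[-0.08752662  1.58519918  0.06917117]
```

Run:
```python
from h import *
u=lambda p,k,x,y:(np.array(p,float)+.5)/k-.5+[x,y]
print("ring4",tri(u((220,224),10,260,190),u((230,397),8,220,225)).round(4))
n=np.array([np.sin(np.radians(7)),np.cos(np.radians(7))]);a=np.array([n[1],-n[0]])
g=cv2.imread("pics/top0.png").astype(float)
# profile across slot at z=.035, for several along positions
for al in(-60,-45,-30,-15,0,15,30,45,60):
    ac=np.arange(-24,24.1,1.)
    X=np.array([[*(np.array([.548,.102])+al/1000*a+c/1000*n),.035] for c in ac])
    p=proj("top",X)
    v=cv2.remap(cv2.GaussianBlur(g[:,:,1],(0,0),.5).astype(np.float32),p[:,0].astype(np.float32)[None],p[:,1].astype(np.float32)[None],cv2.INTER_CUBIC)[0]
    print(al,v.astype(int))
```

```text
ring4 [0.5144 0.1075 0.1188]
-60 [ 77  76  76  75  74  74  78  84 100 116 139 154 169 173 177 177 177 178
 179 180 180 179 178 178 178 178 178 178 178 178 178 177 177 177 175 172
 166 152 134 106  83  64  59  60  67  75  78  82  82]
-45 [ 76  76  74  73  73  75  76  83  97 116 140 158 172 176 179 178 179 180
 180 179 178 178 178 178 178 179 178 177 177 177 178 178 178 178 175 171
 161 144 123  97  76  63  62  66  74  80  82  83  82]
-30 [ 75  74  74  74  74  76  78  90 105 128 147 165 173 177 179 179 179 178
 177 178 178 178 178 178 178 177 178 178 179 178 178 178 177 178 173 167
 151 135 108  85  67  59  61  67  75  80  82  84  84]
-15 [ 75  75  75  76  77  79  82  94 109 132 152 169 174 178 178 178 179 179
 179 178 178 177 177 177 178 180 181 180 179 178 178 179 178 176 171 165
 148 130 102  80  61  58  59  66  74  77  80  80  81]
0 [ 76  76  77  76  78  80  88  99 115 138 156 170 174 178 178 178 178 178
 178 178 178 177 177 176 176 176 175 175 176 177 176 175 175 172 170 162
 145 124  96  74  59  57  60  68  75  78  81  83  84]
15 [ 76  76  76  76  78  79  84  89 103 119 141 156 169 175 178 178 177 178
 178 178 179 179 178 178 178 177 178 178 177 178 179 179 179 176 173 161
 147 122  97  75  62  61  64  71  78  81  83  83  83]
30 [ 77  77  77  78  78  79  84  91 107 125 147 160 173 176 179 179 179 179
 178 178 178 178 178 178 178 178 178 177 177 178 179 179 178 175 171 157
 142 115  91  67  59  59  66  74  78  80  83  85  85]
45 [ 80  78  77  76  75  78  82  95 111 130 151 163 173 174 176 176 176 176
 177 177 178 178 177 176 175 175 176 176 176 176 176 176 175 173 166 154
 137 110  85  64  58  58  66  74  78  81  82  82  84]
60 [ 77  75  75  75  76  81  88 104 121 143 157 170 176 178 178 177 177 178
 178 178 179 179 180 180 179 178 178 178 178 178 178 178 176 175 166 154
 133 106  81  63  59  60  69  75  77  80  81  82  83]
```

A proper edge profile puts the slot walls at −15.0 and +18.6 mm. The slot centre is therefore +1.7 mm from my first estimate, with yaw about −7.5°, so I had shifted the wrong way. Correcting: TCP target (0.5542, 0.1029), yaw about 82.2°.

Emit:
{"name": "step_arm", "arguments": {"series": [-0.004,0,0,0,0,0,0,-0.003,0.0015,0,0.4,0,0,0,0,0.0015,0,0.3,0,0,0,0,0,0,0,0,0,0,0,0,0,0,0,0,0]}}

```text
t: 8.0
ee_pos: [0.5545, 0.1029, 0.0853]
ee_rot: [0.111, 1.568, -0.105]
contact_force: [0.4, -0.3, -1.4]
opening: 0.0277
```

```bash
python3 plan.py .5542 .1029 .07 82.2 5
```

```text
t 8.0 pos [0.5545 0.1029 0.0853] yaw 82.09 tilt 0.22 F [ 0.4  -0.33 -1.39] open 0.0277
tot shift [ 0.0153 -0.0001 -0.0003] turn [-0.11  0.02 -0.22] per row mm 3.063912300596776 deg 0.0485238513855267
[0.0031, -0.0, -0.0001, -0.02, 0.0, -0.04]
[0.0031, -0.0, -0.0001, -0.02, 0.0, -0.04]
[0.0031, -0.0, -0.0001, -0.02, 0.0, -0.04]
[0.0031, -0.0, -0.0001, -0.02, 0.0, -0.04]
[0.0031, -0.0, -0.0001, -0.02, 0.0, -0.04]
```

Emit:
{"name": "step_arm", "arguments": {"series": [0.003,0,0,0,0,0,0,0.004,0,0,0,0,0,0,0.004,0,0,0,0,0,0,0.003,0,0,0,0,0,0,0,0,0,0,0,0,0]}}

```text
t: 8.42
ee_pos: [0.5549, 0.1029, 0.0795]
ee_rot: [0.112, 1.561, -0.104]
contact_force: [1.0, 0.7, -1.6]
opening: 0.0277
```

```bash
python3 plan.py .5542 .1029 .058 82.2 5
```

```text
t 8.42 pos [0.5549 0.1029 0.0795] yaw 82.1 tilt 0.5 F [ 0.96  0.7  -1.58] open 0.0277
tot shift [ 0.0215 -0.0002 -0.0009] turn [-0.11  0.39 -0.31] per row mm 4.298472557557782 deg 0.10232637215240832
[0.0043, -0.0, -0.0002, -0.02, 0.08, -0.06]
[0.0043, -0.0, -0.0002, -0.02, 0.08, -0.06]
[0.0043, -0.0, -0.0002, -0.02, 0.08, -0.06]
[0.0043, -0.0, -0.0002, -0.02, 0.08, -0.06]
[0.0043, -0.0, -0.0002, -0.02, 0.08, -0.06]
```

Emit:
{"name": "step_arm", "arguments": {"series": [0.004,0,0,0,0.1,0,0,0.004,0,0,0,0.1,0,0,0.004,0,0,0,0.1,0,0,0.003,0,0,0,0,0,0,0.001,0,0,0,0,0,0]}}

```text
t: 8.83
ee_pos: [0.5559, 0.1027, 0.0786]
ee_rot: [0.114, 1.553, -0.101]
contact_force: [-0.0, 0.2, -1.6]
opening: 0.0277
```

```bash
python3 plan.py .5542 .1029 .058 82.2 1;python3 -c "
from h import *
s=env.state()
print({k:np.round(s[k],3) for k in s})
i=env.read_camera('side');cv2.imwrite('pics/side5.png',i)
i=env.read_camera('side');cv2.imwrite('pics/side5c.png',cv2.resize(i[190:265,260:340],(800,750),interpolation=cv2.INTER_CUBIC)[:600])"
```

```text
t 8.83 pos [0.5559 0.1027 0.0786] yaw 82.11 tilt 0.96 F [-0.05  0.19 -1.58] open 0.0277
tot shift [ 0.0205 -0.0002 -0.002 ] turn [-0.09  0.8  -0.53] per row mm 20.63554150865219 deg 0.9670305138627122
[0.0205, -0.0002, -0.002, -0.09, 0.8, -0.53]
{'t': np.float64(8.833), 'joint_positions': array([ 0.18 ,  0.218, -0.218,  1.119,  0.004,  0.318]), 'qd': array([-0.002, -0.013, -0.01 , -0.01 ,  0.001, -0.002]), 'joint_torque': array([-1.7500e-01, -4.9375e+01,  3.5251e+01, -2.7200e-01, -6.7000e-02,
        1.2000e-02]), 'ee_pos': array([0.556, 0.103, 0.079]), 'ee_rot': array([ 0.114,  1.553, -0.101]), 'contact_force': array([-0.046,  0.185, -1.577]), 'torque': array([0.023, 0.174, 0.026]), 'opening': np.float64(0.028)}
```

View pics/side5.png

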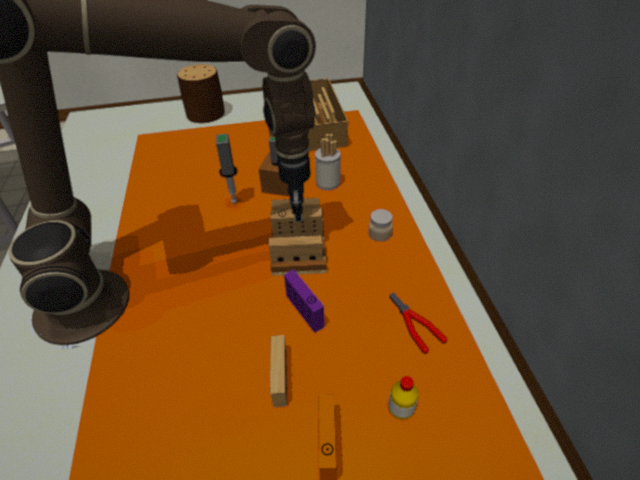

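View pics/side5c.png

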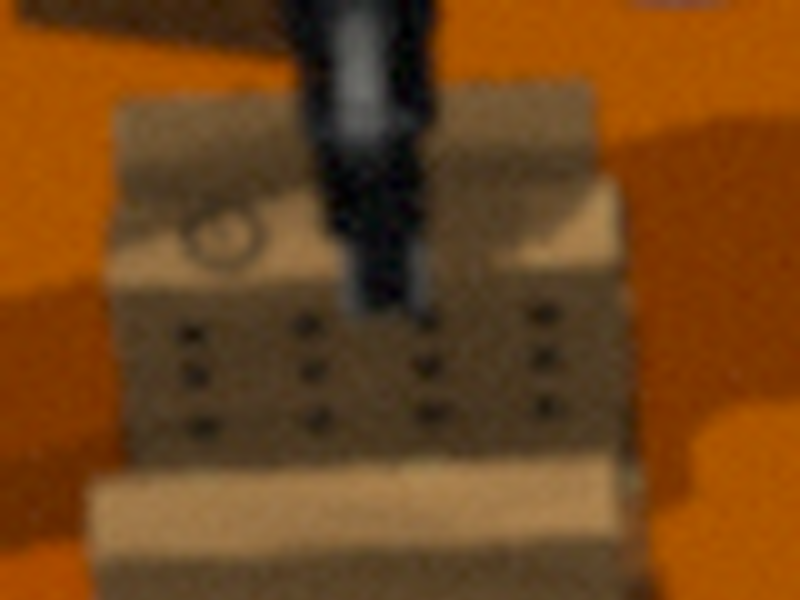

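There is no contact force, so the small rows are simply being swallowed by the servo. I'll use larger rows.

Emit:
{"name": "step_arm", "arguments": {"series": [0.007,0,-0.0005,0,0.3,0,0,0.007,0,-0.0005,0,0.3,0,0,0.006,0,-0.0005,0,0.3,0,0,0.004,0,0,0,0.2,0,0,0.003,0,0,0,0,0,0]}}

```text
t: 9.35
ee_pos: [0.5584, 0.1034, 0.0768]
ee_rot: [0.12, 1.55, -0.096]
contact_force: [-8.0, -1.5, 16.7]
opening: 0.0277
```

```bash
python3 plan.py .5542 .1029 .058 82.2 1; python3 -c "
from h import *
print(env.state()['torque'])"
```

```text
t 9.35 pos [0.5584 0.1034 0.0768] yaw 82.13 tilt 1.36 F [-8.02 -1.5  16.7 ] open 0.0277
tot shift [ 0.0187 -0.0014 -0.0044] turn [-0.08  0.96 -0.95] per row mm 19.214718934645543 deg 1.3580354395892933
[0.0187, -0.0014, -0.0044, -0.08, 0.96, -0.95]
[-0.28962946  1.60534378  0.06708594]
```

The moment puts the contact at the block's −x end, on the right rail. So the yaw is slightly off, and the tool has tilted too. I'll back off, level it and measure.

Emit:
{"name": "step_arm", "arguments": {"series": [-0.005,0,0,0,0.3,-0.3,0,-0.004,0,-0.001,0.3,0.4,-0.4,0,0,0,-0.001,0.3,0.4,-0.4,0,0,0,-0.001,0,0.3,-0.3,0,0,0,0,0,0,0,0]}}

```text
t: 9.77
ee_pos: [0.5545, 0.1035, 0.0837]
ee_rot: [0.11, 1.58, -0.125]
contact_force: [0.3, 0.0, -2.8]
opening: 0.0277
```

```bash
python3 plan.py .5542 .1029 .058 82.2 1
cat > edge.py <<'E'
from h import *
import sys
from plan import cur
n=np.array([np.sin(np.radians(7)),np.cos(np.radians(7))]);a=np.array([n[1],-n[0]]);O=np.array([.548,.102])
def prof(g,al,z,lo=-24,hi=24):
    ac=np.arange(lo,hi+.1,1.)
    X=np.array([[*(O+al/1000*a+c/1000*n),z] for c in ac]);p=proj("top",X).astype(np.float32)
    return ac,cv2.remap(g,p[:,0][None],p[:,1][None],cv2.INTER_CUBIC)[0]
E
python3 - <<'E'
from edge import *
s,p,M,y=cur();z=p[2]+.0325+.002
i=env.read_camera('top');cv2.imwrite('pics/top6f.png',i)
cv2.imwrite('pics/top6.png',cv2.resize(i[225:305,220:320],(800,640),interpolation=cv2.INTER_CUBIC)[:600])
i2=env.read_camera('side');cv2.imwrite('pics/side6f.png',i2)
cv2.imwrite('pics/side6.png',cv2.resize(i2[190:265,260:340],(800,750),interpolation=cv2.INTER_CUBIC)[:600])
print(z)
for al in range(-64,0,6):
    ac,v=prof(i[:,:,0].astype(np.float32),al,z,-22,-6);print(al,v.astype(int))
E
```

```text
t 9.77 pos [0.5545 0.1035 0.0837] yaw 81.44 tilt 0.92 F [ 0.32  0.04 -2.81] open 0.0277
tot shift [ 0.0257 -0.0004  0.0001] turn [-0.76 -0.68  0.62] per row mm 25.71427065101549 deg 1.198014348866496
[0.0257, -0.0004, 0.0001, -0.76, -0.68, 0.62]
0.11820501495720381
-64 [107 106 105 105 105 105 103  97  82  64  48  39  41  52  64  73  74]
-58 [106 106 104 106 108 107 103  98  82  62  43  36  39  49  61  68  75]
-52 [98 97 98 99 98 95 93 85 77 58 40 33 40 52 64 72 74]
-46 [ 99  98  98 101 101  99  93  85  67  51  36  32  37  48  60  71  76]
-40 [97 96 94 93 92 92 88 82 70 50 36 39 50 59 66 66 59]
-34 [101 103 101  99  98  96  93  82  66  48  38  36  43  52  59  61  57]
-28 [93 93 94 96 95 92 84 74 58 44 35 36 47 60 69 72 75]
-22 [101 100  98  97  97  95  90  77  61  44  34  37  48  59  70  75  78]
-16 [98 98 98 98 97 94 90 78 59 41 34 37 49 62 70 76 78]
-10 [95 93 92 93 91 88 79 72 56 41 34 38 51 63 73 75 77]
-4 [75 71 67 61 54 48 43 39 39 36 34 31 31 32 35 41 47]
```

View pics/top6.png

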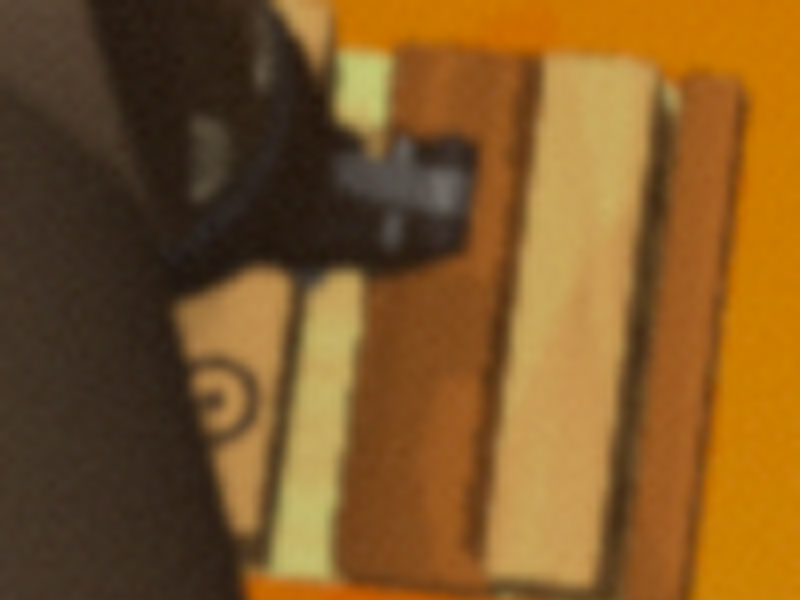

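View pics/side6.png

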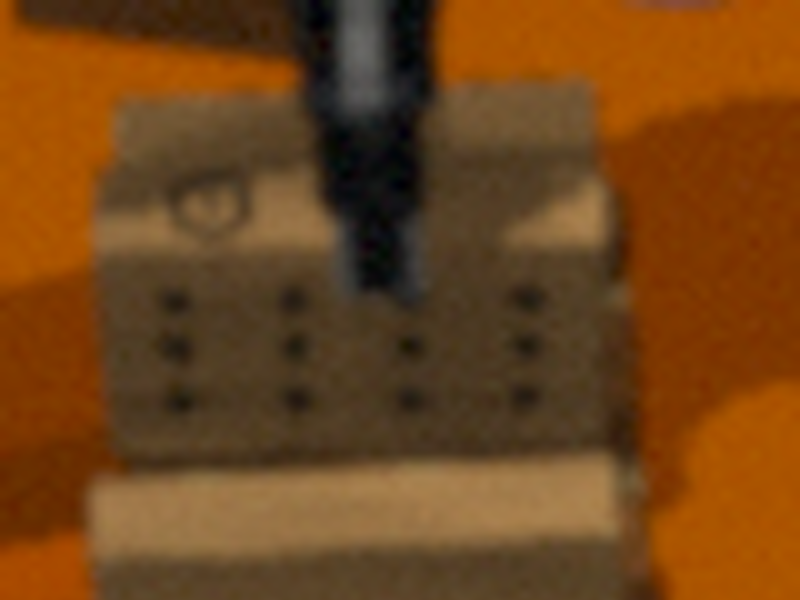

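```bash
python3 - <<'E'
from edge import *
from plan import cur
u=lambda p,k,x,y:(np.array(p,float)+.5)/k-.5+[x,y]
def s(nm,cam,pts,z): P=plane(cam,pts,z)[:,:2];print(nm,"across",((P-O)@n*1000).round(1),"along",((P-O)@a*1000).round(1))
print("ring tri",tri(u((211,205),10,260,190),u((210,400),8,220,225)).round(4))
for z in(.112,.118,.124): s("ring top %g"%z,'top',u([(210,400)],8,220,225),z);s("ring side",'side',u([(211,205)],10,260,190),z)
s("near top edge side",'side',u([(98,250),(605,243)],10,260,190),.118)
s("bottom L corner side",'side',u([(118,460)],10,260,190),.038)
s("top edge top",'top',u([(297,280),(238,545)],8,220,225),.118)
s("bottom edge top",'top',u([(305,290),(270,570)],8,220,225),.038)
M=cur()[2];print(M.round(4))
E
python3 - <<'E'
import cv2,numpy as np
i=cv2.imread('pics/top6f.png')[245:305,225:285]
cv2.imwrite('pics/top6z.png',cv2.resize(i,(600,600),interpolation=cv2.INTER_NEAREST))
E
```

```text
ring tri [0.5132 0.1117 0.1219]
ring top 0.112 across [7.] along [-35.8]
ring side across [17.6] along [-35.6]
ring top 0.118 across [5.9] along [-36.4]
ring side across [10.5] along [-35.1]
ring top 0.124 across [4.8] along [-37.]
ring side across [3.3] along [-34.6]
near top edge side across [ -4.7 -12.9] along [-63.5  64.1]
bottom L corner side across [3.1] along [-66.3]
top edge top across [-11.4  -4.8] along [ -6.  -69.8]
bottom edge top across [-0.9 -0.3] along [  2.2 -69.9]
[[-0.0132  0.1488  0.9888]
 [-0.0088  0.9888 -0.149 ]
 [-0.9999 -0.0106 -0.0118]]
```

View pics/top6z.png

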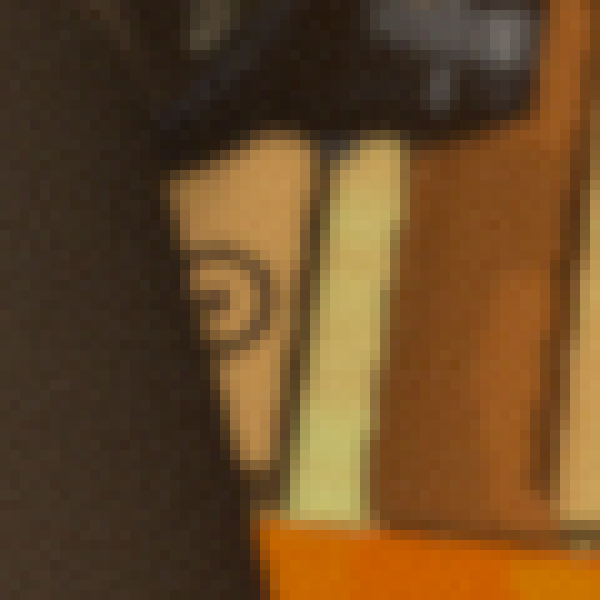

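Both views agree that the block is rolled about 5.6° in the grip, with its bottom toward +across. The −y finger's late contact tipped it at the grasp, so the bottom lands on the left rail. I'll tilt the tool about its z by −5.6° to stand the block vertical, then re-measure.

Emit:
{"name": "step_arm", "arguments": {"series": [-0.006,0,0,0,-0.2,-1.5,0,-0.004,0,0,-0.1,-0.2,-1.5,0,0,0,0,-0.1,-0.1,-1.5,0,0,0,0,0,0,-1,0,0,0,0,0,0,0,0]}}

```text
t: 10.28
ee_pos: [0.5536, 0.1029, 0.0907]
ee_rot: [0.027, 1.581, -0.203]
contact_force: [-0.6, 0.5, -2.2]
opening: 0.0278
```

```bash
cat > look.py <<'E'
from edge import *
import sys
k=sys.argv[1]
s,p,M,y=cur();print("pos",p.round(4),"yaw",y.round(2),"roll(z)",np.degrees(np.arcsin(M[2,1])).round(2),"pitch",np.degrees(np.arcsin(-M[2,2])).round(2),"F",s["contact_force"].round(1),"M",s["torque"].round(2),"across/along",(1000*(p[:2]-O)@n).round(1),(1000*(p[:2]-O)@a).round(1))
i=env.read_camera('top');cv2.imwrite(f'pics/top{k}f.png',i)
i2=env.read_camera('side');cv2.imwrite(f'pics/side{k}f.png',i2)
A=cv2.resize(i[240:305,220:285],(520,520),interpolation=cv2.INTER_CUBIC)
B=cv2.resize(i2[190:265,260:340],(800,750),interpolation=cv2.INTER_CUBIC)
cv2.imwrite(f'pics/top{k}.png',A);cv2.imwrite(f'pics/side{k}.png',B[:600])
E
python3 look.py 7
```

```text
pos [0.5536 0.1029 0.0907] yaw 81.65 roll(z) -6.44 pitch 0.41 F [-0.6  0.5 -2.2] M [ 0.14 -0.03  0.04] across/along 1.5 5.5
```

View pics/top7.png

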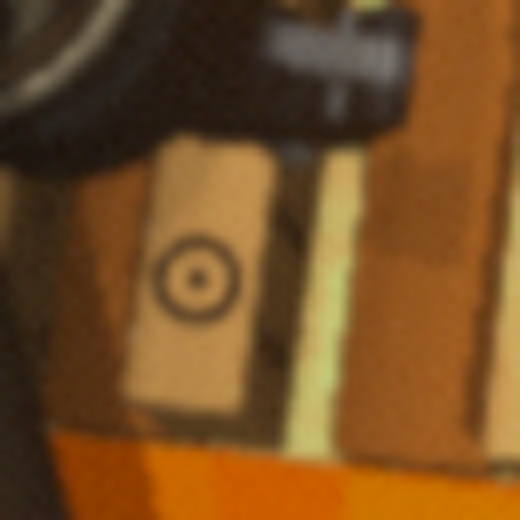

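View pics/side7.png

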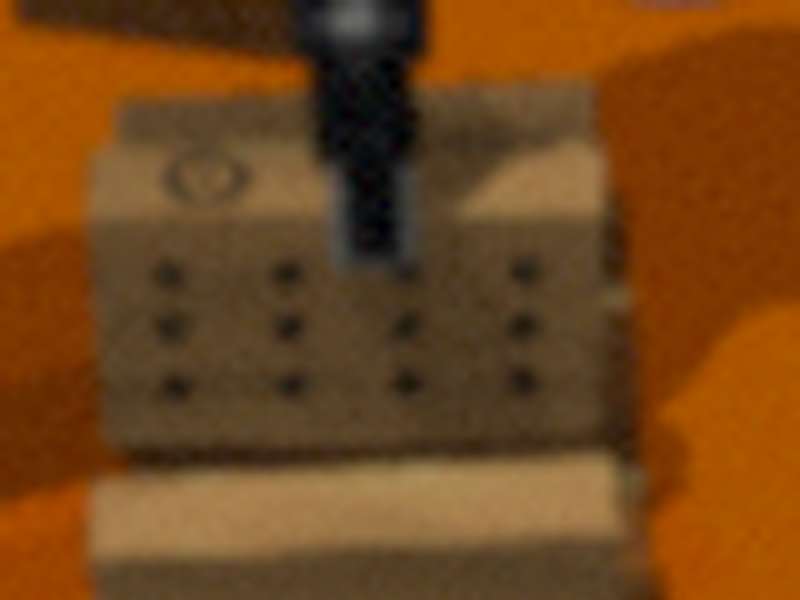

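Run:
```python
from edge import *
u=lambda p,k,x,y:(np.array(p,float)+.5)/k-.5+[x,y]
def s(nm,cam,pts,z): P=plane(cam,pts,z)[:,:2];print(nm,"across",((P-O)@n*1000).round(1),"along",((P-O)@a*1000).round(1))
X=tri(u((206,178),10,260,190),u((198,279),8,220,240));print("ring tri",X.round(4),"across/along",1000*(X[:2]-O)@n,1000*(X[:2]-O)@a)
for zt in(.125,.129):
    s("top R edge",'top',u([(277,145),(243,412)],8,220,240),zt)
    s("bottom R edge",'top',u([(322,155),(287,443)],8,220,240),zt-.08)
    s("top L edge",'top',u([(155,150),(122,395)],8,220,240),zt)
    s("side near top edge",'side',u([(92,216),(605,216)],10,260,190),zt)
    s("side bottom L corner",'side',u([(106,448)],10,260,190),zt-.08)
s("rail R edge",'top',u([(365,150),(335,455)],8,220,240),.035)
s("rail L edge",'top',u([(75,190),(50,430)],8,220,240),.035)
```

```text
ring tri [0.5126 0.1133 0.1296] across/along 6.914085363180392 -36.48964159398219
top R edge across [-7.3 -6.7] along [ -3.9 -67.2]
bottom R edge across [-5.9 -5.5] along [  5.6 -68.2]
top L edge across [21.4 22.1] along [ -7.8 -66. ]
side near top edge across [  0.4 -10.7] along [-64.4  64.4]
side bottom L corner across [0.5] along [-68.7]
top R edge across [-8.  -7.4] along [ -4.4 -67.5]
bottom R edge across [-6.5 -6.1] along [  5.  -68.5]
top L edge across [20.6 21.3] along [ -8.3 -66.3]
side near top edge across [ -4.4 -15.4] along [-63.9  64.2]
side bottom L corner across [-3.8] along [-68.2]
rail R edge across [-15.3 -16.5] along [  9.2 -69.4]
rail L edge across [58.3 57.1] along [ -8.2 -70.2]
```

The block is now within about 1° of vertical in roll, but it is pitched about 2.5° with the −x end up, and its bottom is 6 mm too far across. Correcting all three.

Emit:
{"name": "step_arm", "arguments": {"series": [0,-0.002,0,0,-0.8,-0.3,0,0,-0.002,0,0,-0.8,-0.3,0,0,-0.0015,0,0,-0.8,-0.3,0,0,0,0,0,0,0,0,0,0,0,0,0,0,0]}}

```text
t: 10.8
ee_pos: [0.5521, 0.0955, 0.0909]
ee_rot: [0.011, 1.536, -0.216]
contact_force: [0.3, -0.4, -1.2]
opening: 0.0276
```

```bash
python3 look.py 8
```

```text
pos [0.5521 0.0955 0.0909] yaw 81.53 roll(z) -7.34 pitch -2.19 F [ 0.3 -0.4 -1.2] M [ 0.19  0.05 -0.04] across/along -5.9 4.8
```

View pics/top8.png

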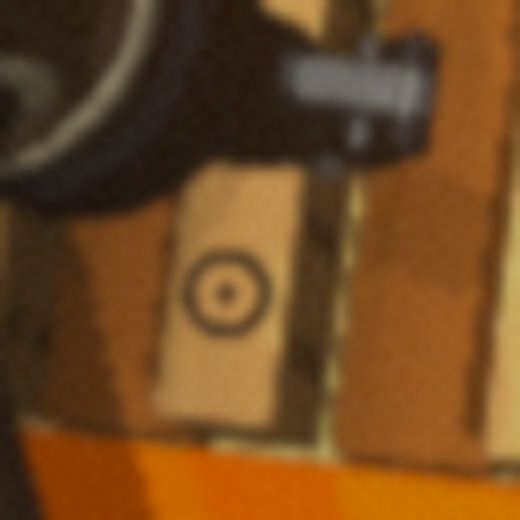

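View pics/side8.png

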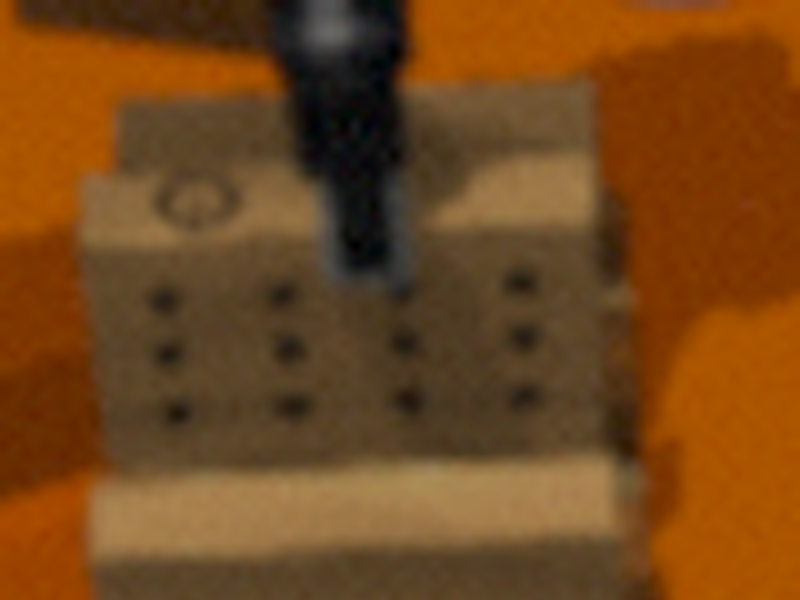

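Run:
```python
from edge import *
u=lambda p,k,x,y:(np.array(p,float)+.5)/k-.5+[x,y]
def s(nm,cam,pts,z): P=plane(cam,pts,z)[:,:2];print(nm,"across",((P-O)@n*1000).round(1),"along",((P-O)@a*1000).round(1))
X=tri(u((198,201),10,260,190),u((227,293),8,220,240));print("ring tri",X.round(4),"across/along",1000*(X[:2]-O)@n,1000*(X[:2]-O)@a)
zt=.127
s("top R edge",'top',u([(303,165),(274,425)],8,220,240),zt)
s("bottom R edge",'top',u([(350,200),(318,435)],8,220,240),zt-.08)
s("top L edge",'top',u([(185,195),(157,405)],8,220,240),zt)
s("side near top edge",'side',u([(80,248),(595,232)],10,260,190),zt)
i=cv2.imread("pics/top8f.png")[:,:,1].astype(np.float32)
for al in range(-60,-5,10): print(al,*[prof(i,al,zt-.08,-24,4)[1].astype(int)])
```

```text
ring tri [0.5095 0.1068 0.1279] across/along 0.06187477376439582 -38.777302881377544
top R edge across [-14.3 -14.7] along [ -8.3 -69.6]
bottom R edge across [-14.7 -13.4] along [ -5.5 -65.6]
top L edge across [12.6 13.2] along [-18.  -67.6]
side near top edge across [-14.1 -19. ] along [-66.9  61.4]
-60 [ 79  77  77  78  80  80  84  90  95  98  94  81  66  57  52  52  53  54
  56  58  62  71  84 102 119 133 138 142 140]
-50 [ 77  75  74  76  76  81  90 101 116 118 102  75  55  45  41  44  44  46
  47  49  56  66  81  95 114 126 137 139 141]
-40 [ 78  76  76  76  77  80  85  93  96  91  80  68  59  53  53  51  50  51
  53  54  57  71  89 116 135 150 151 145 134]
-30 [ 76  78  79  79  77  77  82  89  96  97  87  72  60  55  53  54  55  55
  54  53  64  78 102 120 134 136 122  98  81]
-20 [ 67  68  70  71  73  80  89 107 117 106  82  60  50  46  50  51  49  50
  52  56  58  72  90 112 129 141 144 144 143]
-10 [ 66  66  67  69  75  82  97 111 109  95  77  65  55  52  51  52  51  48
  48  47  57  73  94 114 131 138 141 143 144]
```

The block is vertical, with its bottom-right edge at −13.5 against the wanted −12.3. I'll nudge it +1.2 across, then go straight down in world axes.

Emit:
{"name": "step_arm", "arguments": {"series": [0.003,0.001,0.001,0,0,0,0,0.006,0.0015,0.001,0,0,0,0,0.006,0.001,0.001,0,0,0,0,0.005,0.0007,0,0,0,0,0,0.003,0.0004,0,0,0,0,0]}}

```text
t: 11.32
ee_pos: [0.5577, 0.0969, 0.0661]
ee_rot: [0.012, 1.535, -0.215]
contact_force: [1.4, -0.2, -1.4]
opening: 0.0275
```

```bash
python3 look.py 9
```

```text
pos [0.5577 0.0969 0.0661] yaw 81.5 roll(z) -7.29 pitch -2.25 F [ 1.4 -0.2 -1.4] M [ 0.17  0.01 -0.01] across/along -3.9 10.2
```

View pics/top9.png

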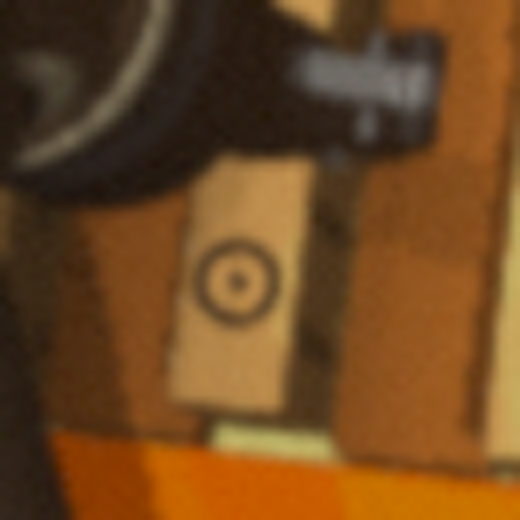

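View pics/side9.png

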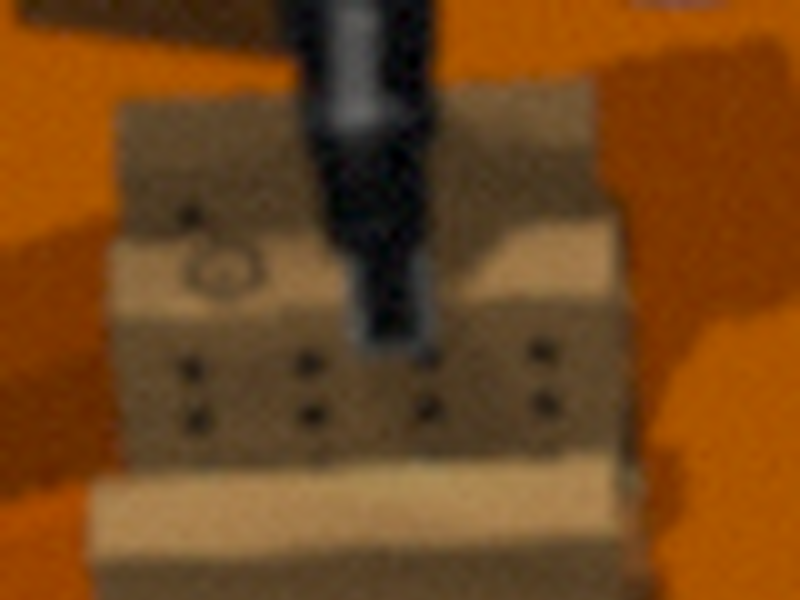

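It is in: TCP z is 0.066 with no contact force, and the block sits between the rails. About 12 mm remains.

Emit:
{"name": "step_arm", "arguments": {"series": [0.006,0.0008,-0.0003,0,0,0,0,0.006,0.0008,-0.0003,0,0,0,0,0.005,0.0006,-0.0003,0,0,0,0,0.003,0.0003,0,0,0,0,0,0.002,0.0002,0,0,0,0,0]}}

```text
t: 11.83
ee_pos: [0.5584, 0.0968, 0.0535]
ee_rot: [0.012, 1.527, -0.214]
contact_force: [-3.8, -0.2, 4.0]
opening: 0.0276
```

Touching the floor with about 5 N. Releasing.

Emit:
{"name": "step_arm", "arguments": {"series": [0.001,0,0,0,0,0,0.2,0,0,0,0,0,0,0.4,0,0,0,0,0,0,0.55,0,0,0,0,0,0,0.55,0,0,0,0,0,0,0.55]}}

```text
t: 12.25
ee_pos: [0.559, 0.0969, 0.0534]
ee_rot: [0.013, 1.524, -0.213]
contact_force: [0.4, -0.9, -0.1]
opening: 0.0469
```

```bash
python3 look.py 10
```

```text
pos [0.559  0.0969 0.0534] yaw 81.5 roll(z) -7.15 pitch -2.88 F [ 0.4 -0.9 -0.1] M [ 0.12  0.03 -0.01] across/along -3.7 11.6
```

View pics/top10.png

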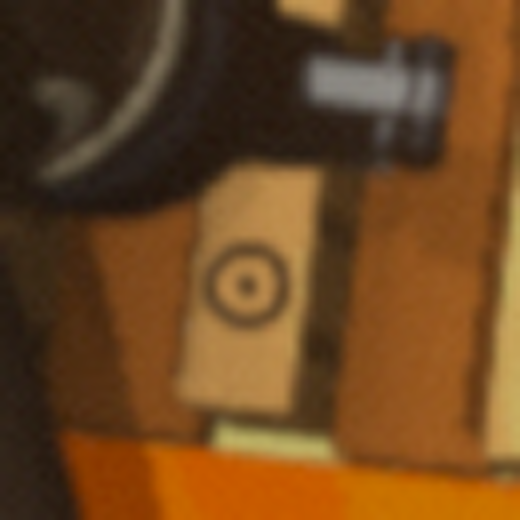

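View pics/side10.png

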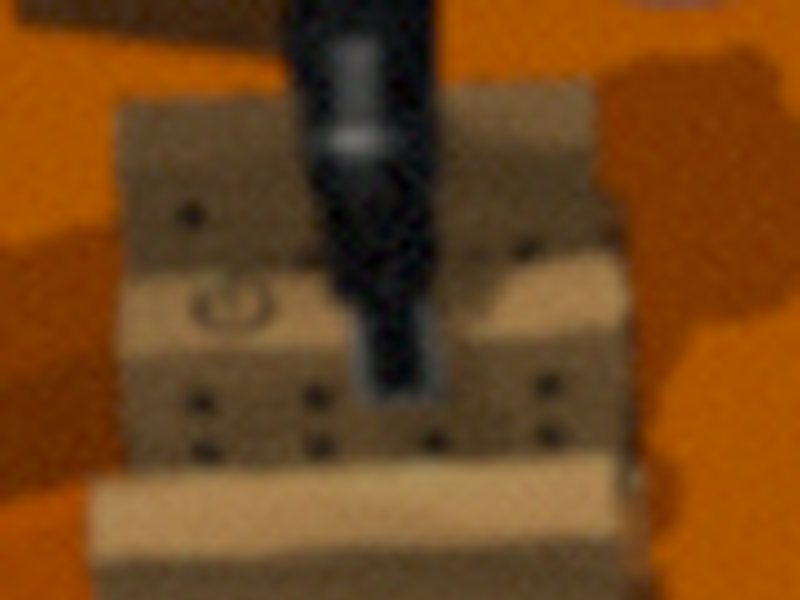

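The block has been let go and sits down between the rails, clear of the fingers. Retracting straight up, then levelling.

Emit:
{"name": "step_arm", "arguments": {"series": [-0.01,-0.0013,0.0005,0,0,0,0.55,-0.015,-0.002,0.0007,0,0,0,0.55,-0.02,-0.0025,0.001,0,0,0,0.55,-0.03,-0.0035,0.0015,0,0,0,0.55,-0.03,-0.0035,0.0015,0,0,0,0.55]}}

```text
t: 12.77
ee_pos: [0.5545, 0.0961, 0.1568]
ee_rot: [0.009, 1.539, -0.217]
contact_force: [1.0, -0.2, -0.3]
opening: 0.047
```

Emit:
{"name": "step_arm", "arguments": {"series": [-0.03,0,0,0,0.7,1.8,0.7,-0.02,0,0,0,0.7,1.8,0.8,-0.01,0,0,0,0.7,1.8,1,0,0,0,0,0.7,1.7,1,0,0,0,0,0,0,1]}}

```text
t: 13.18
ee_pos: [0.556, 0.1044, 0.2313]
ee_rot: [0.115, 1.569, -0.11]
contact_force: [0.2, 0.7, -1.1]
opening: 0.0854
```

```bash
python3 plan.py .53 .376 .25 75 10
```

```text
t 13.18 pos [0.556  0.1044 0.2313] yaw 81.77 tilt 0.2 F [ 0.19  0.65 -1.08] open 0.0854
tot shift [-0.0178  0.2652 -0.0646] turn [ 6.77 -0.11 -0.16] per row mm 27.349351671940774 deg 0.6776367458801535
[-0.0018, 0.0265, -0.0065, 0.68, -0.01, -0.02]
[-0.0018, 0.0264, -0.0068, 0.68, -0.01, -0.02]
[-0.0018, 0.0264, -0.0071, 0.68, -0.01, -0.02]
[-0.0018, 0.0263, -0.0074, 0.68, -0.01, -0.02]
[-0.0018, 0.0262, -0.0077, 0.68, -0.01, -0.02]
[-0.0018, 0.0261, -0.008, 0.68, -0.01, -0.02]
[-0.0018, 0.026, -0.0083, 0.68, -0.01, -0.02]
[-0.0018, 0.0259, -0.0086, 0.68, -0.01, -0.02]
[-0.0019, 0.0258, -0.0089, 0.68, -0.01, -0.02]
[-0.0019, 0.0257, -0.0092, 0.68, -0.01, -0.02]
```

Emit:
{"name": "step_arm", "arguments": {"series": [-0.003,0.0265,-0.0065,0.65,0,0,1,-0.003,0.0265,-0.007,0.65,0,0,1,-0.002,0.0265,-0.007,0.65,0,0,1,-0.002,0.0265,-0.0075,0.65,0,0,1,-0.002,0.0265,-0.0075,0.65,0,0,1]}}

```text
t: 13.6
ee_pos: [0.5438, 0.2393, 0.2457]
ee_rot: [0.167, 1.562, -0.17]
contact_force: [0.8, 0.6, -0.0]
opening: 0.0855
```

Emit:
{"name": "step_arm", "arguments": {"series": [-0.002,0.0265,-0.008,0.65,0,0,1,-0.002,0.026,-0.0085,0.65,0,0,1,-0.002,0.026,-0.0085,0.65,0,0,1,-0.002,0.022,-0.009,0.65,0,0,1,-0.002,0.016,-0.009,0.65,0,0,1]}}

```text
t: 14.02
ee_pos: [0.5266, 0.3702, 0.2545]
ee_rot: [0.208, 1.557, -0.22]
contact_force: [-0.0, 0.1, -0.7]
opening: 0.0852
```

```bash
python3 plan.py .5305 .376 .115 75.5 5;python3 - <<'E'
from h import *
t=env.read_camera('top');s=env.read_camera('side');cv2.imwrite('pics/t11f.png',t);cv2.imwrite('pics/s11f.png',s)
cv2.imwrite('pics/t11.png',cv2.resize(t[215:305,195:315],(800,600),interpolation=cv2.INTER_CUBIC))
cv2.imwrite('pics/s11.png',cv2.resize(s[100:280,210:350],(0,0),fx=3.3,fy=3.3,interpolation=cv2.INTER_CUBIC))
E
```

```text
t 14.02 pos [0.5266 0.3702 0.2545] yaw 74.35 tilt 0.46 F [-0.05  0.14 -0.66] open 0.0852
tot shift [0.1395 0.0076 0.0017] turn [-1.15  0.21  0.42] per row mm 27.94289287350808 deg 0.24721158523489203
[0.0279, 0.0015, 0.0003, -0.23, 0.04, 0.08]
[0.0279, 0.0015, 0.0004, -0.23, 0.04, 0.08]
[0.0279, 0.0014, 0.0004, -0.23, 0.04, 0.08]
[0.0279, 0.0014, 0.0004, -0.23, 0.04, 0.08]
[0.0279, 0.0014, 0.0004, -0.23, 0.04, 0.08]
```

View pics/t11.png

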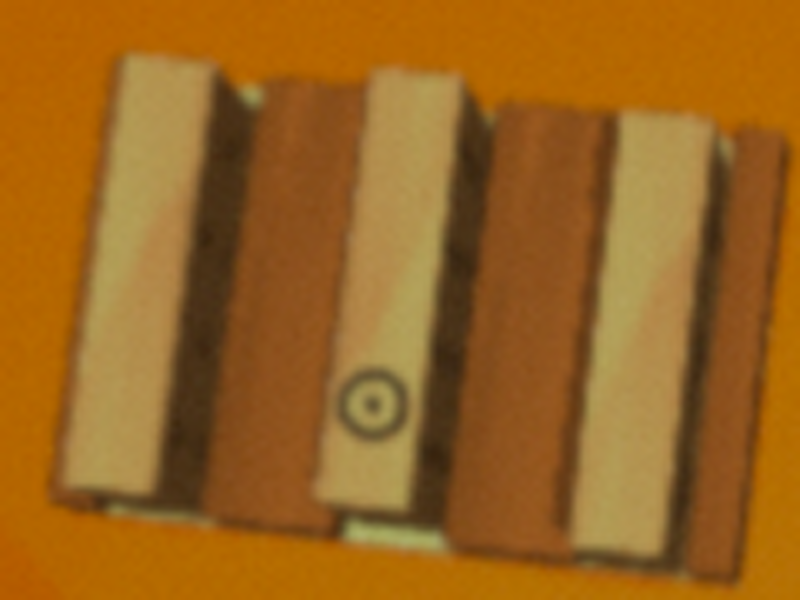

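View pics/s11.png

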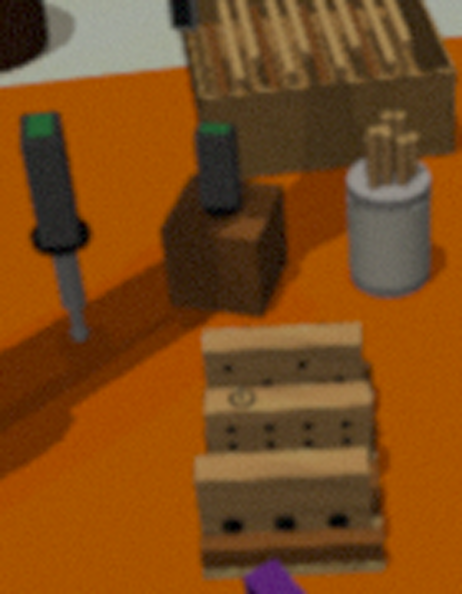

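The block stands seated, level with its two neighbours and with the ring up at (374,403) in the crop. Next: the ring position, and a check that the gripper is lined up with the probe.

Run:
```python
from edge import *
u=lambda p,kx,ky,x,y:(np.array(p,float)+.5)/[kx,ky]-.5+[x,y]
k=800/120;rt=u((374,403),k,600/90,195,215);rs=u((243,398),3.3,3.3,210,100)
X=tri(rs,rt);print("ring tri",X.round(4),"top@.09",plane("top",[rt],.09).round(4),"side@.09",plane("side",[rs],.09).round(4), "across/along",1000*(X[:2]-O)@n,1000*(X[:2]-O)@a)
# corners of block top
P=plane("top",[u(q,k,600/90,195,215) for q in((371,68),(463,74),(410,510),(315,503))],.09)[:,:2];print("corners across",((P-O)@n*1000).round(1),"along",((P-O)@a*1000).round(1), "ctr",((P.mean(0)-O)@n*1000).round(1),((P.mean(0)-O)@a*1000).round(1))
print("tcp in side/top",proj("side",cur()[1]),proj("top",cur()[1]))
# probe handle in side: top face centre, bottom
print("probe top side", plane("side",[u((215,129),3.3,3.3,210,100)],.169).round(4))
```

```text
ring tri [0.5164 0.1074 0.0904] top@.09 [[0.5148 0.1074 0.09  ]] side@.09 [[0.518  0.1082 0.09  ]] across/along 1.5445056383963707 -32.032850093087745
corners across [ 14.1 -13.4 -12.8  15. ] along [ 65.5  66.2 -63.6 -64.2] ctr 0.7 1.0
tcp in side/top [[269.77300861 113.02999343]] [[ 80.74078723 260.7503727 ]]
probe top side [[0.5329 0.3765 0.169 ]]
```

Run:
```python
import cv2,numpy as np
s=cv2.imread('pics/s11f.png')
cv2.imwrite('pics/s11p.png',cv2.resize(s[60:200,210:350],(700,700)))
t=cv2.imread('pics/top0.png')
cv2.imwrite('pics/t0p.png',cv2.resize(t[235:305,80:170],(900,700),interpolation=cv2.INTER_CUBIC)[:600,:800])
```

```text
(no output)
```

View pics/t0p.png

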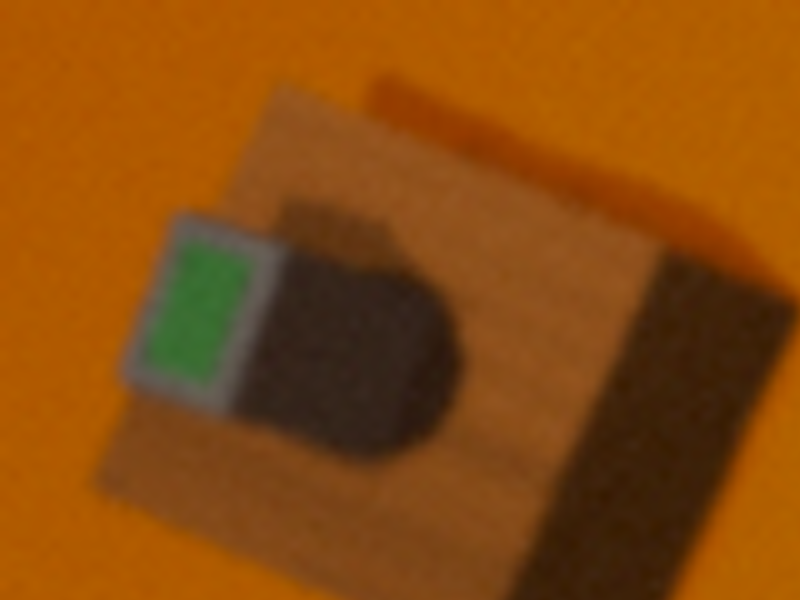

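View pics/s11p.png

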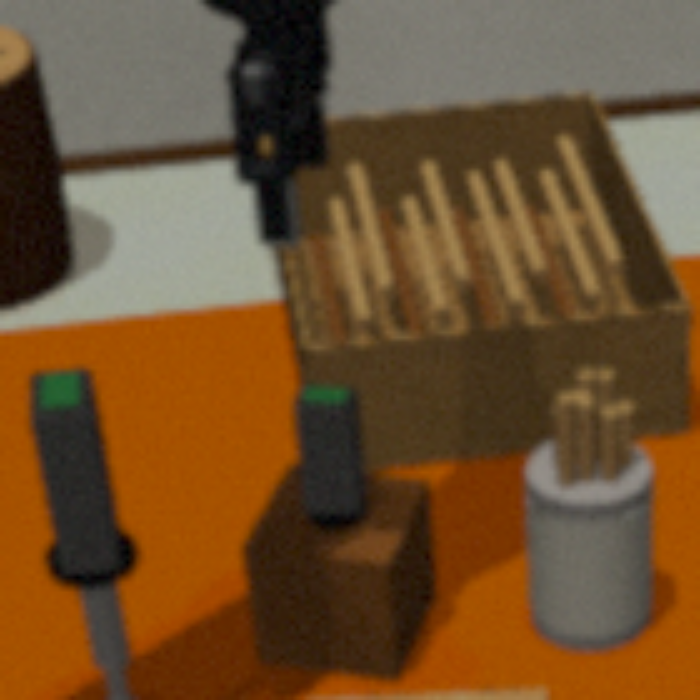

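```bash
python3 - <<'E'
from h import *
q=(np.array([(180,210),(290,245),(232,415),(124,378)],float)+.5)/10-.5+[80,235]
P=plane("top",q,.169);c=P.mean(0);print(c.round(4))
ang=lambda d:np.degrees(np.arctan2(d[1],d[0]))
print([ang(P[i]-P[j]).round(1) for i,j in((0,1),(3,2),(0,3),(1,2))],[np.linalg.norm(P[i]-P[j]).round(4) for i,j in((0,1),(3,2),(0,3),(1,2))])
us=(np.array([(327,396)],float)+.5)/5-.5+[210,60]
print("tri",tri(us[0],q.mean(0)).round(4))
E
python3 plan.py .531 .3755 .17 73 5
```

```text
[0.5294 0.3752 0.169 ]
[np.float64(71.8), np.float64(71.0), np.float64(-16.9), np.float64(-17.4)] [np.float64(0.0228), np.float64(0.0225), np.float64(0.0324), np.float64(0.0327)]
tri [0.5314 0.3754 0.1691]
t 14.12 pos [0.5261 0.3712 0.2543] yaw 74.53 tilt 0.43 F [-0.47 -0.49 -0.62] open 0.0854
tot shift [0.0842 0.0061 0.0033] turn [1.53 0.19 0.39] per row mm 16.906205800650135 deg 0.31897944823182567
[0.0168, 0.0012, 0.0007, 0.31, 0.04, 0.08]
[0.0169, 0.0012, 0.0007, 0.31, 0.04, 0.08]
[0.0169, 0.0012, 0.0007, 0.31, 0.04, 0.08]
[0.0169, 0.0012, 0.0007, 0.31, 0.04, 0.08]
[0.0169, 0.0011, 0.0007, 0.31, 0.04, 0.08]
```

Emit:
{"name": "step_arm", "arguments": {"series": [0.014,0.0015,0.001,0.5,0,0.1,1,0.014,0.0015,0.001,0.5,0,0.1,1,0.014,0.0015,0.001,0.4,0,0.1,1,0.014,0.001,0.0005,0.3,0,0.1,1,0.01,0.001,0.0005,0.3,0,0,1]}}

```text
t: 14.53
ee_pos: [0.5325, 0.3752, 0.1882]
ee_rot: [0.237, 1.549, -0.24]
contact_force: [0.5, -0.4, -0.0]
opening: 0.0855
```

```bash
python3 plan.py .531 .3755 .115 72.5 5
```

```text
t 14.53 pos [0.5325 0.3752 0.1882] yaw 72.59 tilt 0.52 F [ 0.49 -0.38 -0.  ] open 0.0855
tot shift [ 0.0732 -0.0002 -0.0021] turn [0.1  0.52 0.02] per row mm 14.652452607010838 deg 0.10547860727663769
[0.0146, -0.0, -0.0004, 0.02, 0.1, 0.0]
[0.0146, -0.0, -0.0004, 0.02, 0.1, 0.0]
[0.0146, -0.0, -0.0004, 0.02, 0.1, 0.0]
[0.0146, -0.0, -0.0004, 0.02, 0.1, 0.0]
[0.0146, -0.0, -0.0003, 0.02, 0.1, 0.0]
```

Emit:
{"name": "step_arm", "arguments": {"series": [0.015,0,-0.0005,0,0.2,0,1,0.018,0,-0.0007,0,0.2,0,1,0.018,0,-0.0007,0,0.2,0,1,0.014,0,-0.0005,0,0.1,0,1,0.007,0,0,0,0.1,0,1]}}

```text
t: 14.95
ee_pos: [0.5306, 0.3719, 0.1125]
ee_rot: [0.238, 1.561, -0.243]
contact_force: [-0.5, 0.2, -0.2]
opening: 0.0857
```

```bash
python3 plan.py .531 .3755 .115 72.5 5
python3 - <<'E'
from h import *
t=env.read_camera('top');s=env.read_camera('side')
cv2.imwrite('pics/t12.png',cv2.resize(t[230:310,60:180],(800,533)));cv2.imwrite('pics/s12.png',cv2.resize(s[100:220,220:340],(600,600),interpolation=cv2.INTER_CUBIC))
E
```

```text
t 14.95 pos [0.5306 0.3719 0.1125] yaw 72.43 tilt 0.3 F [-0.46  0.22 -0.18] open 0.0857
tot shift [-0.0025  0.0036 -0.0007] turn [-0.07 -0.2   0.23] per row mm 0.8853368367550176 deg 0.06195548226446044
[-0.0005, 0.0007, -0.0001, -0.01, -0.04, 0.05]
[-0.0005, 0.0007, -0.0001, -0.01, -0.04, 0.05]
[-0.0005, 0.0007, -0.0001, -0.01, -0.04, 0.05]
[-0.0005, 0.0007, -0.0001, -0.01, -0.04, 0.05]
[-0.0005, 0.0007, -0.0001, -0.01, -0.04, 0.05]
```

View pics/s12.png

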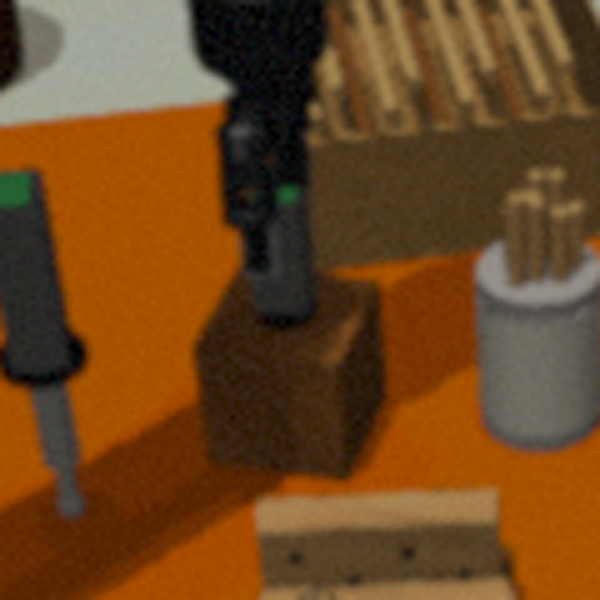

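The near finger is at (260,240) in front of the handle. I'll centre in y, then close.

Emit:
{"name": "step_arm", "arguments": {"series": [-0.0005,0.0012,0,0,0,0,1,-0.0005,0.0012,0,0,0,0,1,0,0.001,0,0,0,0,1,0,0,0,0,0,0,1,0,0,0,0,0,0,1]}}

```text
t: 15.47
ee_pos: [0.5337, 0.3762, 0.1186]
ee_rot: [0.241, 1.557, -0.241]
contact_force: [0.3, 0.2, -0.6]
opening: 0.0856
```

```bash
python3 plan.py .531 .3755 .115 72.5 1
```

```text
t 15.47 pos [0.5337 0.3762 0.1186] yaw 72.4 tilt 0.02 F [ 0.35  0.18 -0.59] open 0.0856
tot shift [ 0.0036 -0.0014 -0.0024] turn [-0.1   0.02 -0.  ] per row mm 4.547310118732488 deg 0.10494285215163338
[0.0036, -0.0014, -0.0024, -0.1, 0.02, -0.0]
```

Emit:
{"name": "step_arm", "arguments": {"series": [0.003,-0.0005,-0.001,0,0,0,0.6,0.002,-0.0003,-0.0005,0,0,0,0.4,0.001,0,0,0,0,0,0.2,0.001,0,0,0,0,0,0,0.001,0,0,0,0,0,0], "grip_force": 50}}

```text
t: 15.88
ee_pos: [0.5323, 0.3763, 0.1113]
ee_rot: [0.242, 1.555, -0.24]
contact_force: [-1.0, 0.4, 0.6]
opening: 0.0257
```

Emit:
{"name": "step_arm", "arguments": {"series": [0,0,0,0,0,0,0,0,0,0,0,0,0,0,0,0,0,0,0,0,0,0,0,0,0,0,0,0,0,0,0,0,0,0,0]}}

```text
t: 16.3
ee_pos: [0.5323, 0.3764, 0.1113]
ee_rot: [0.242, 1.555, -0.239]
contact_force: [0.2, 0.1, 1.1]
opening: 0.0232
```

```bash
python3 plan.py .531 .3755 .24 72.5 5
```

```text
t 16.3 pos [0.5323 0.3764 0.1113] yaw 72.41 tilt 0.16 F [0.21 0.15 1.07] open 0.0232
tot shift [-0.1287 -0.001  -0.0008] turn [-0.09  0.1  -0.12] per row mm 25.750539882092095 deg 0.03651255521669897
[-0.0257, -0.0002, -0.0002, -0.02, 0.02, -0.02]
[-0.0257, -0.0002, -0.0002, -0.02, 0.02, -0.02]
[-0.0257, -0.0002, -0.0002, -0.02, 0.02, -0.02]
[-0.0257, -0.0002, -0.0002, -0.02, 0.02, -0.02]
[-0.0257, -0.0002, -0.0002, -0.02, 0.02, -0.02]
```

Gripped at 23 mm. Free tip height is TCP z − 0.1033. Lifting straight up.

Emit:
{"name": "step_arm", "arguments": {"series": [-0.015,0,0,0,0,0,0,-0.02,0,0,0,0,0,0,-0.03,0,0,0,0,0,0,-0.03,0,0,0,0,0,0,-0.025,0,0,0,0,0,0]}}

```text
t: 16.72
ee_pos: [0.529, 0.3739, 0.2244]
ee_rot: [0.233, 1.568, -0.25]
contact_force: [-0.4, 0.4, -1.1]
opening: 0.0236
```

Emit:
{"name": "step_arm", "arguments": {"series": [-0.01,0,0,0,0,0,0,-0.005,0,0,0,0,0,0,0,0,0,0,0,0,0,0,0,0,0,0,0,0,0,0,0,0,0,0,0]}}

```text
t: 17.13
ee_pos: [0.5302, 0.3747, 0.2435]
ee_rot: [0.235, 1.564, -0.247]
contact_force: [-1.1, -0.1, -1.7]
opening: 0.0234
```

```bash
python3 plan.py .516 .1075 .25 76 11
python3 - <<'E'
from h import *
t=env.read_camera('top');s=env.read_camera('side')
cv2.imwrite('pics/s13.png',cv2.resize(s[60:260,180:380],(800,800),interpolation=cv2.INTER_CUBIC)[:600])
E
```

```text
t 17.13 pos [0.5302 0.3747 0.2435] yaw 72.41 tilt 0.59 F [-1.11 -0.12 -1.65] open 0.0234
tot shift [-0.0046 -0.2591  0.0672] turn [-3.59 -0.35  0.48] per row mm 24.33532284479828 deg 0.3309329299922021
[-0.0004, -0.0236, 0.0061, -0.33, -0.03, 0.04]
[-0.0004, -0.0236, 0.006, -0.33, -0.03, 0.04]
[-0.0005, -0.0236, 0.0058, -0.33, -0.03, 0.04]
[-0.0005, -0.0237, 0.0057, -0.33, -0.03, 0.04]
[-0.0005, -0.0237, 0.0056, -0.33, -0.03, 0.04]
[-0.0005, -0.0237, 0.0054, -0.33, -0.03, 0.04]
[-0.0005, -0.0237, 0.0053, -0.33, -0.03, 0.04]
[-0.0005, -0.0238, 0.0052, -0.33, -0.03, 0.04]
[-0.0005, -0.0238, 0.005, -0.33, -0.03, 0.04]
[-0.0006, -0.0238, 0.0049, -0.33, -0.03, 0.04]
[-0.0006, -0.0239, 0.0048, -0.33, -0.03, 0.04]
```

View pics/s13.png

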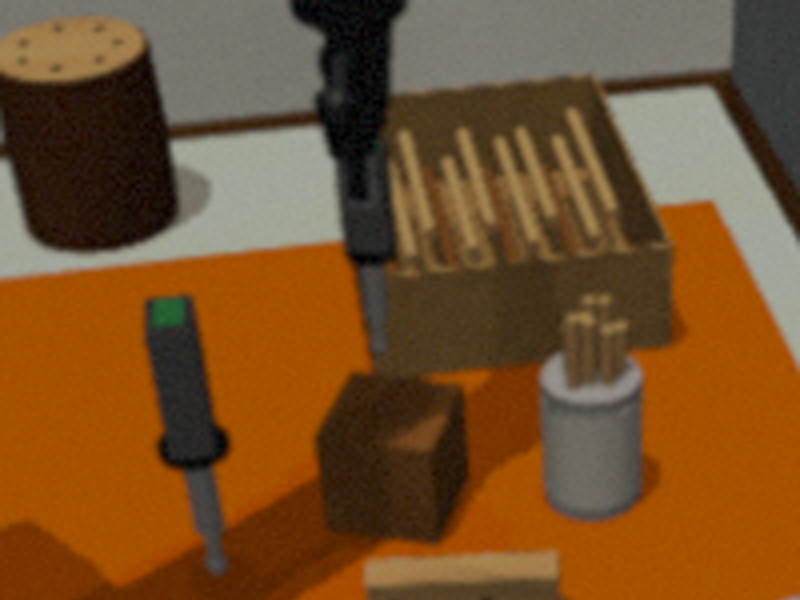

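The probe is out, with its tip at about side (274,147). Carrying it to above the ring.

Emit:
{"name": "step_arm", "arguments": {"series": [-0.001,-0.0235,0.006,-0.3,0,0,0,-0.001,-0.0235,0.006,-0.3,0,0,0,-0.001,-0.0235,0.006,-0.3,0,0,0,-0.001,-0.0235,0.0055,-0.3,0,0,0,-0.001,-0.0235,0.0055,-0.3,0,0,0]}}

```text
t: 17.65
ee_pos: [0.5211, 0.2535, 0.2411]
ee_rot: [0.203, 1.577, -0.225]
contact_force: [-0.8, -0.3, -2.1]
opening: 0.0233
```

Emit:
{"name": "step_arm", "arguments": {"series": [-0.001,-0.0235,0.0055,-0.3,0,0,0,-0.001,-0.0235,0.0055,-0.3,0,0,0,-0.001,-0.0235,0.005,-0.3,0,0,0,-0.001,-0.0235,0.005,-0.3,0,0,0,-0.001,-0.02,0.0045,-0.3,0,0,0]}}

```text
t: 18.07
ee_pos: [0.5127, 0.1301, 0.243]
ee_rot: [0.178, 1.587, -0.206]
contact_force: [0.5, 0.9, -2.5]
opening: 0.0233
```

```bash
python3 plan.py .516 .1075 .225 76 5
```

```text
t 18.07 pos [0.5127 0.1301 0.243 ] yaw 76.04 tilt 1.71 F [ 0.53  0.92 -2.47] open 0.0233
tot shift [ 0.0182 -0.0208  0.009 ] turn [ 0.03 -1.27  1.15] per row mm 5.811369870794523 deg 0.34295690484105507
[0.0036, -0.0042, 0.0018, 0.01, -0.25, 0.23]
[0.0036, -0.0042, 0.0018, 0.01, -0.25, 0.23]
[0.0036, -0.0042, 0.0018, 0.01, -0.25, 0.23]
[0.0036, -0.0042, 0.0018, 0.01, -0.25, 0.23]
[0.0036, -0.0042, 0.0017, 0.01, -0.25, 0.23]
```

Emit:
{"name": "step_arm", "arguments": {"series": [0.004,-0.005,0.002,0,-0.3,0.3,0,0.004,-0.005,0.002,0,-0.3,0.3,0,0.004,-0.004,0.0015,0,-0.25,0.2,0,0.002,-0.003,0.001,0,-0.2,0.2,0,0,-0.002,0.001,0,-0.1,0.1,0]}}

```text
t: 18.48
ee_pos: [0.5138, 0.1059, 0.2253]
ee_rot: [0.194, 1.566, -0.195]
contact_force: [0.3, 0.8, -1.6]
opening: 0.0233
```

Emit:
{"name": "step_arm", "arguments": {"series": [0,0,0,0,0,0,0,0,0,0,0,0,0,0,0,0,0,0,0,0,0,0,0,0,0,0,0,0,0,0,0,0,0,0,0]}}

```text
t: 18.9
ee_pos: [0.5137, 0.1078, 0.2248]
ee_rot: [0.192, 1.567, -0.192]
contact_force: [-0.2, 0.1, -1.5]
opening: 0.0231
```

```bash
python3 plan.py .516 .1075 .21 76 5
python3 - <<'E'
from h import *
t=env.read_camera('top');s=env.read_camera('side');cv2.imwrite('pics/t14f.png',t);cv2.imwrite('pics/s14f.png',s)
cv2.imwrite('pics/t14.png',cv2.resize(t[220:310,190:310],(800,600),interpolation=cv2.INTER_CUBIC))
cv2.imwrite('pics/s14.png',cv2.resize(s[130:250,230:350],(800,800),interpolation=cv2.INTER_CUBIC)[:600])
E
```

```text
t 18.9 pos [0.5137 0.1078 0.2248] yaw 75.97 tilt 0.28 F [-0.21  0.08 -1.53] open 0.0231
tot shift [0.0148 0.0002 0.0024] turn [-0.03 -0.27  0.04] per row mm 2.990449744854736 deg 0.05530473403691629
[0.003, 0.0, 0.0005, -0.01, -0.05, 0.01]
[0.003, 0.0, 0.0005, -0.01, -0.05, 0.01]
[0.003, 0.0, 0.0005, -0.01, -0.05, 0.01]
[0.003, 0.0, 0.0005, -0.01, -0.05, 0.01]
[0.003, 0.0, 0.0005, -0.01, -0.05, 0.01]
```

View pics/t14.png

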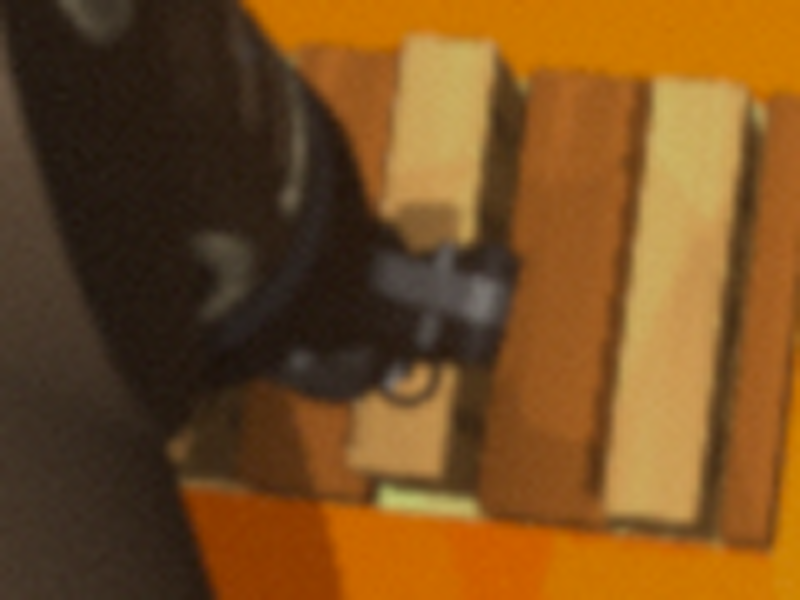

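View pics/s14.png

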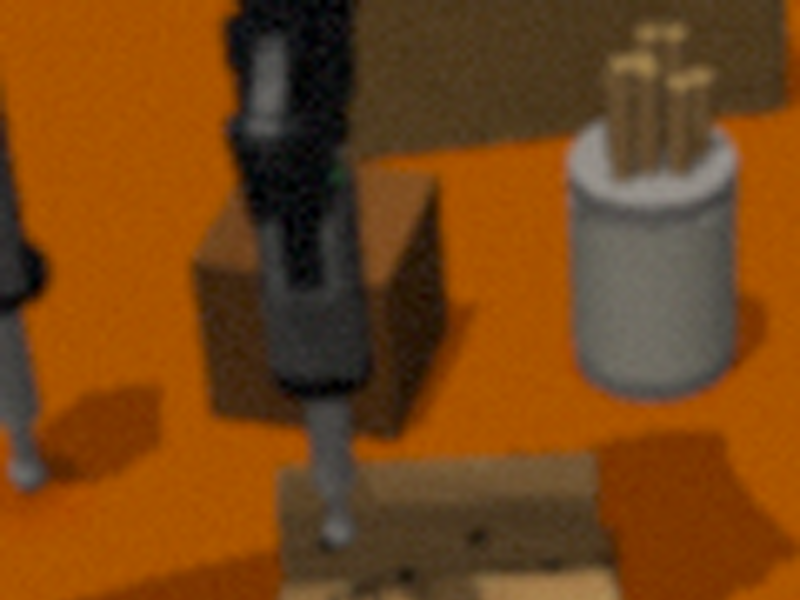

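Run:
```python
from edge import *
k=800/120
u=lambda p,x,y:(np.array(p,float)+.5)/k-.5+[x,y]
bs=u((337,527),230,130);bt=u((397,381),190,220)
print(bs,bt)
print("side@",plane("side",[bs],.1275).round(4),"top@",plane("top",[bt],.1275).round(4),"tri",tri(bs,bt).round(4))
# expected from TCP (probe on tool axis)
s,p,M,y=cur();print("axis pred",(p+M[:,0]*.0973).round(4))
print("ring ref: side .518,.1082  top .5148,.1074  tri .5164,.1074,.0904; proj ring->",proj("top",[.5164,.1074,.09]),proj("side",[.5164,.1074,.09]))
# probe axis from side: flange bottom centre and stem
for q,z in(((322,385),.1275+.0235+.03),):
    print(plane("side",[u(q,230,130)],.1875-.003).round(4))
```

```text
[280.125 208.625] [249.125 276.725]
side@ [[0.5133 0.1111 0.1275]] top@ [[0.5072 0.1045 0.1275]] tri [0.5097 0.1039 0.133 ]
axis pred [0.5132 0.1078 0.1275]
ring ref: side .518,.1082  top .5148,.1074  tri .5164,.1074,.0904; proj ring-> [[250.65780566 274.22691333]] [[282.70644343 220.54350833]]
[[0.514  0.1246 0.1845]]
```

The tip is about 4 to 5 mm short in x. I'll shift it and lower to about 10 mm above the ring.

Emit:
{"name": "step_arm", "arguments": {"series": [0.003,0.0005,0.0012,0,0,0,0,0.005,0.0005,0.0012,0,0,0,0,0.005,0.0005,0.001,0,0,0,0,0.004,0,0.0008,0,0,0,0,0.001,0,0,0,0,0,0]}}

```text
t: 19.42
ee_pos: [0.5189, 0.1086, 0.2051]
ee_rot: [0.192, 1.566, -0.192]
contact_force: [-0.7, 0.5, -2.7]
opening: 0.0231
```

```bash
cat > pl.py <<'E'
from edge import *
import sys
k=sys.argv[1];s,p,M,y=cur();print("t",s["t"],"pos",p.round(4),"yaw",y.round(1),"roll",np.degrees(np.arcsin(M[2,1])).round(2),"pitch",np.degrees(np.arcsin(-M[2,2])).round(2),"F",s["contact_force"].round(2),"axis tip",(p+M[:,0]*.1033).round(4))
t=env.read_camera('top');s=env.read_camera('side');cv2.imwrite(f'pics/t{k}f.png',t);cv2.imwrite(f'pics/s{k}f.png',s)
A=cv2.resize(t[250:290,225:275],(500,400),interpolation=cv2.INTER_CUBIC);B=cv2.resize(s[170:240,255:315],(600,700),interpolation=cv2.INTER_CUBIC)[100:]
cv2.imwrite(f'pics/t{k}.png',A);cv2.imwrite(f'pics/s{k}.png',B)
E
python3 pl.py 15
```

```text
t 19.4167 pos [0.5189 0.1086 0.2051] yaw 76.0 roll -0.03 pitch 0.24 F [-0.74  0.49 -2.68] axis tip [0.5185 0.1086 0.1018]
```

View pics/t15.png

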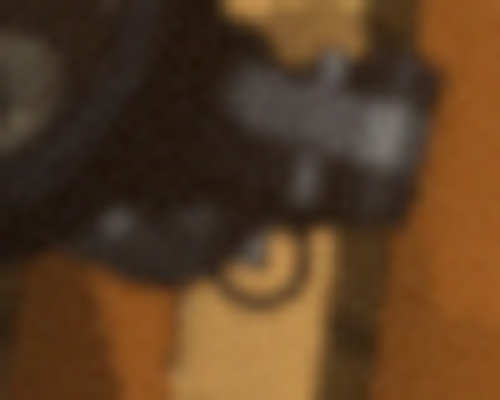

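View pics/s15.png

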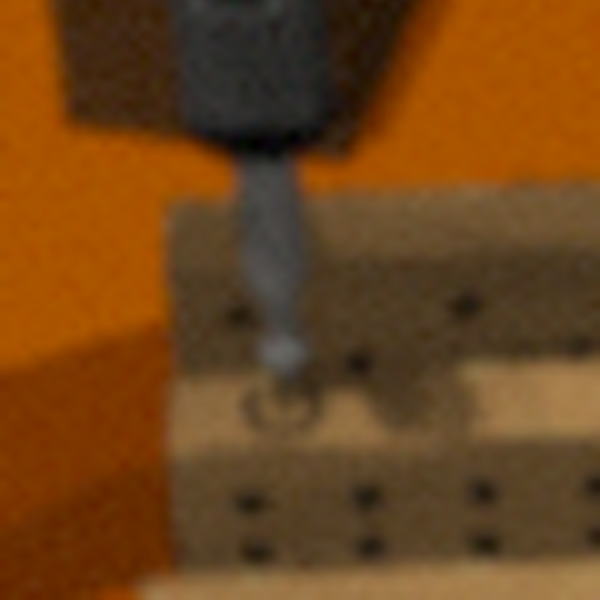

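Run:
```python
from edge import *
u=lambda p,x,y:(np.array(p,float)+.5)/10-.5+[x,y]
bs=u((284,353),255,180);rs=u((283,403),255,180);bt=u((258,249),225,250);rt=u((262,262),225,250)
print("ball side",plane("side",[bs],.1078).round(4),"ring side",plane("side",[rs],.09).round(4))
print("ball top",plane("top",[bt],.1078).round(4),"ring top",plane("top",[rt],.09).round(4))
print("tri ball",tri(bs,bt).round(4),"tri ring",tri(rs,rt).round(4))
```

```text
ball side [[0.5186 0.1088 0.1078]] ring side [[0.5171 0.11   0.09  ]]
ball top [[0.5138 0.1052 0.1078]] ring top [[0.5134 0.1072 0.09  ]]
tri ball [0.5159 0.105  0.1106] tri ring [0.5151 0.107  0.0923]
```

The tip is within 2 mm of the ring centre in both views, and the side view shows ball (284,353) over ring (283,403). Making a slight trim and lowering onto the block, aiming for about +3.4 N over the free reading of about −2 N.

Emit:
{"name": "step_arm", "arguments": {"series": [0.003,0.0006,-0.0005,0,0,0,0,0.003,0.0006,-0.0005,0,0,0,0,0.003,0,0,0,0,0,0,0.002,0,0,0,0,0,0,0.001,0,0,0,0,0,0]}}

```text
t: 19.93
ee_pos: [0.5181, 0.1101, 0.193]
ee_rot: [0.193, 1.565, -0.192]
contact_force: [-0.3, -0.0, -1.7]
opening: 0.0235
```

```bash
python3 plan.py .518 .110 .187 76 1
```

```text
t 19.93 pos [0.5181 0.1101 0.193 ] yaw 75.98 tilt 0.18 F [-0.33 -0.01 -1.73] open 0.0235
tot shift [ 0.006  -0.0002 -0.0001] turn [-0.02 -0.18 -0.  ] per row mm 5.98288803837174 deg 0.1842105739415263
[0.006, -0.0002, -0.0001, -0.02, -0.18, -0.0]
```

Emit:
{"name": "step_arm", "arguments": {"series": [0.002,0,0,0,0,0,0,0.002,0,0,0,0,0,0,0.001,0,0,0,0,0,0,0.001,0,0,0,0,0,0,0,0,0,0,0,0,0]}}

```text
t: 20.35
ee_pos: [0.5182, 0.1101, 0.1876]
ee_rot: [0.193, 1.564, -0.191]
contact_force: [-0.6, -0.2, 1.2]
opening: 0.0237
```

```bash
python3 pl.py 16; python3 -c "
from h import *
for i in range(4): env.read_camera('top'); s=env.state();print(s['contact_force'].round(2),s['ee_pos'].round(4))"
```

```text
t 20.35 pos [0.5182 0.1101 0.1876] yaw 76.0 roll 0.03 pitch 0.1 F [-0.57 -0.16  1.19] axis tip [0.518  0.1102 0.0843]
[-0.37 -0.3   1.22] [0.5182 0.1101 0.1877]
[-1.05 -0.12  0.81] [0.5182 0.1101 0.1877]
[-1.38 -0.17  0.98] [0.5182 0.1101 0.1877]
[-1.36 -0.83  1.  ] [0.5182 0.1101 0.1876]
```

View pics/s16.png

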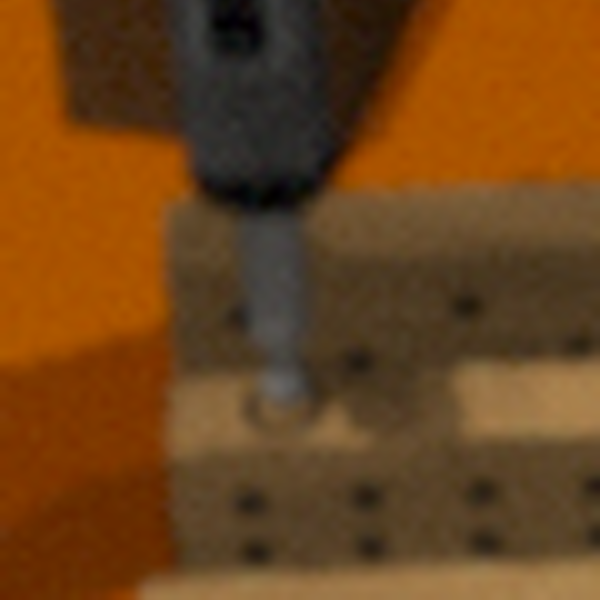

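View pics/t16.png

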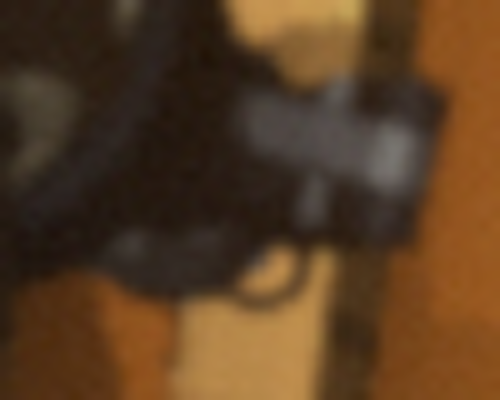

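Run:
```python
from edge import *
u=lambda p,x,y:(np.array(p,float)+.5)/10-.5+[x,y]
print("ball side",plane("side",[u((285,385),255,180)],.096).round(4),"ring side (now)",plane("side",[u((283,405),255,180)],.09).round(4),"ring side before .518,.1082 /.5171,.110")
print("ball top",plane("top",[u((262,260),225,250)],.096).round(4),"ring top .5134-.5148,.1072")
s=env.state();print(s['t'],s['contact_force'].round(2),s['qd'].round(4),s['opening'])
```

```text
ball side [[0.5181 0.11   0.096 ]] ring side (now) [[0.517  0.1092 0.09  ]] ring side before .518,.1082 /.5171,.110
ball top [[0.5131 0.1063 0.096 ]] ring top .5134-.5148,.1072
20.65 [-1.36 -0.83  1.  ] [ 0.0017  0.001  -0.0001  0.0001 -0.001   0.0006] 0.023631022732299937
```

Both cameras put the ball within about 2 mm of the ring centre. Geometry gives 5.7 mm of spring travel and the force change of about 3 N gives about 5 mm. The arm is still. Handing in.

```bash
python3 -c "
from rig import env
print(env.sign_off()); s=env.state(); print(s['t'],s['ee_pos'],s['contact_force'])"
```

```text
the job is handed in; nothing more can be done
None
the job is handed in; nothing more can be done
```

The ring block is released in the rack's middle slot, and I handed in with the probe held upright on the ring and the spring tip about half-way in. `sign_off` gives no verdict, so the checks below are my own last readings.

**What I did**
- I picked the plain beech block with the ring and put it fully down in the middle slot, ring up. In the camera views it stands level with its neighbours and within about 1 to 2 mm of centre.
- I took the smaller probe out of its holder by the handle and set its ball tip on the ring.

**Last checks**
- **Tip on ring:** both cameras put the ball within about 2 mm of the ring's middle.
- **Upright:** the tool was tilted about 0.1°.
- **Spring travel:** about 5.7 mm by geometry and about 5 mm by force (roughly a 3 N rise).
- **Stillness:** the arm was still at hand-in, at about 20.7 s of the 58 s allowed.

**What went wrong or disagreed**
- **Rail contact:** the block rolled about 6° in the first grip, so three lowering tries landed on a rail with up to 29 N. I tilted the tool to stand the block upright, and it then went in cleanly.
- **Slot position:** my first estimate was about 1.5 mm off across the slot.
- **Cameras:** the two views differ by about 2 to 5 mm in absolute position, so I compared ball and ring within each view.
- **Not re-measured:** I did not measure the bystander objects again at the end. No contact with any of them was noticed.

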